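Tip, catch and lower the lid of the amber sample case

TASK

The glazed lid of the wooden sample case leans back, open: with your fingers tip it forward past upright, catch it on a finger under its inner side while it is still more than half open, and lower it on that finger, without any drop, slam or hard press, until it is fully shut, then move clear. Do not pinch or grip the lid, do not shove or lift the case, and leave the amber in it and the things around it alone.

Things in the scene. Friction and masses are not known exactly. Their poses are not given: they have to be found in the camera images.
- case: Wooden sample case, 90 mm deep (x) x 120 mm wide (y), rim 65 mm above its underside, walls 7 mm, 0.9 kg, standing loose on four rubber feet with three amber lumps inside. Origin: centre of its underside, on the table. Its x axis points from the front (tab side, facing the robot) to the back (hinge side), z up. To its left stand a small polishing machine (100 mm high) and, near x = 0.31, y = 0.24, a pole 0.65 m high with a hanging motor: swing the arm clear of them.
- lid (a joint): Angle of the lid about its hinge, which runs along the case's y axis at the back rim: 0 = shut and level on the rim, 1.57 = upright, 1.85 = open stop. At the start it leans back, open, on or near its stop. The hinge moves freely: the balance point is close to upright (about 1.47); behind it the lid falls back to the stop, in front of it it falls shut with a slam unless something carries it. Lid about 0.13 kg, 10 mm thick in all.
- lid_under: Under half of the lid: the face that looks into the case when shut (when open it faces the robot). Frame of dark wood 90 mm x 120 mm round a pale glass pane, 5 mm thick, with the under half of the brass tab. Origin on the hinge axis, at its middle. In this frame the lid runs from the hinge towards -x, and its faces lie at z = 1 mm (the underside) and z = 6 mm; all directions turn with the lid.
- lid_outer: Outer half of the lid: the face that looks up when shut (when open it faces away from the robot). Frame of medium wood round a pale glass pane, 4 mm thick, with the upper half of the brass tab, whose end stands 2 mm behind that of the under half. Origin on the hinge axis, same frame as lid_under; its faces lie at z = 6 mm and z = 10 mm.
- tab_edge (a point): Middle of the free end of the brass tab, on its underside. The tab is 50 mm wide (y), 9 mm thick and sticks out 24 mm past the front edge of the lid (24 mm beyond the front wall of the case when shut); nothing is under it. This point lies 114 mm from the hinge axis; with the lid shut it is 66 mm above the table.
- lid_hinge (a point): Middle of the hinge axis: 45 mm behind the centre of the case and 65 mm above the table. Its axes turn with the lid.
- amber_03: Dark brown amber lump 28x36x17 mm, lying in the case. Origin: centre of its underside.
- amber_11: Red-brown amber lump 20x33x17 mm, lying in the case. Origin: centre of its underside.
- amber_14: Pale yellow amber lump 24x29x14 mm, lying in the case. Origin: centre of its underside.
- needle_stand: Cork with drill points, 40 mm wide, 46 mm high; a bystander behind the case. Origin: centre of its underside.
- vial: Corked glass vial, 19 mm wide, 48 mm high; a bystander behind the case. Origin: centre of its underside.
- wood_bowl: Turned wooden bowl, 91 mm wide, 40 mm high; a bystander. Origin: centre of its underside.
- side_cutters: Side cutters with yellow sleeves, 42x119x12 mm; a bystander behind the case. Origin: centre of the underside.
- loupe_jar: Clear jar with a white lens lid, 63 mm wide, 50 mm high; a bystander. Origin: centre of its underside.
- amber_02: Orange amber lump 20x30x13 mm; a bystander on the table in front of the case, to the right. Origin: centre of its underside.
- amber_05: Orange flat amber lump 30x32x7 mm; a bystander on the table in front of the case, to the left. Origin: centre of its underside.
Not all that is in view belongs to the job. There is more than one size of the case; the one meant has the size given above.

How it is judged:
By the outcome, as a careful person would: the job done as asked, in the order asked, and still so for the second after the job is handed in, with the robot touching nothing.
It also fails if it takes over 51 s, if anything falls off the work surface, if the arm or the gripper's body presses on something with over 40 N, if the wrist force passes 120 N, or if a joint passes its speed limit or range.

ROBOT

A 6-joint arm with a two-finger parallel gripper is mounted at the origin on a cart in front of the work surface, level with it; the furniture and walls round the work are solid. World frame = base frame: x ahead of the robot, y to its left, z up, the work surface at z = 0. Lengths are in mm, angles in rad, forces in N, time in s.
With the tool pointing down it reaches from about 250 to 850 mm from the base axis. Payload 12.5 kg.
Tool frame: the origin (TCP) lies midway between the tips of the shut fingers; the grasp point (between the pads) lies 19 mm behind it (bot.grip_depth is the distance from the TCP to the grasp point, in mm); z points along the fingers, y is the direction in which the jaws open and shut (so a half turn about z gives the same grasp; the last joint's range is limited). The gripper opens to 93 mm and grips with 3 to 60 N. Pads are 15 mm wide; open, the fingers measure 128 mm over their backs; the gripper's body (75 mm by 188 mm) begins 65 mm behind the grasp point.
Start: joints at [1.256, 0.351, 1.652, -0, 1.139, -0.085], TCP at [125.249, 535.534, 218.633] pointing down, gripper open.
Joint ranges: [-2.75, 2.75], [-0.79, 2.1], [0.01, 2.65], [-1.57, 4.71], [0.07, 3.14], [-2.87, 2.87]. Speed limits (rad/s): [2.22, 2.22, 2.79, 3.14, 3.14, 3.14].

INTERFACE

Orientations are given as a unit quaternion [w, x, y, z].
In Python, from bench import bot gives the robot as it stands.
- The arm moves only by the shell command python3 -m pendant 'ROWS' [FORCE]. ROWS is a JSON object of lists of equal length, an entry for each row: "slide": the shift along the tool's x, y, z in units of 25 mm (1.0 is 25 mm), a list of three; "rot": the turn, a rotation vector about the tool's x, y, z in units of 6 degrees (1.0 is 6 degrees), a list of three; "hand": the finger opening in mm, from 0 to 93. A call has 1 to 8 rows; each row shifts and turns the commanded pose from where the row before left it, along the tool's axes as they then stand; what a row does not reach is not made up. A row lasts 1/10 s, in which the tool goes at most 50 mm and 8.59 degrees, less where a joint would pass 70% of its speed; a pose out of reach is approached as far as the arm can. A call is refused whole if a number of a shift passes 1 or a number of a turn 1, either way. A call with a gripper value outside its range is refused whole. The fingers move at their own pace and stop on an object; FORCE is the grip in N (left out, the last holds). Time passes only in rows, so rows that do not move let the fingers close. It gives the time, the measured TCP pose, the force and the opening at its end, in the units of the state.
- bot.sense(): the state, without advancing time (a new reading comes with each control period).
- bot.snapshot(name): name is "scene" or "top" or "wrist"; returns the picture (480x640x3 uint8, red, green, blue); there is no depth.
- bot.camera_model(name): a dict with "fx", "fy", "cx", "cy" (pixels), "cam_to_world" (4x4, takes a point from camera to world coordinates). Camera axes: x right, y down, z forward; pixel columns grow to the right and rows downward; lengths in mm; the calibration is good to about 2 mm. A picture is of the moment at which its call begins: read the wrist's pose just before it. camera_model takes no time and is no camera call; for the wrist camera it gives the pose at the moment of the call.
- bot.sign_off(): hands the job in, once; it reports no verdict.
Trained networks look in the newest picture that a camera, given by its name, has taken for a name from the list of things; names that differ only in an ending like _2 or _b are one class to them, and where a whole thing is asked for, a point or a joint stands for the part that bears it (a point fixed in the world has none). Each returns a list of dicts, best first, with "score" (0 to 1); they miss things now and then, are a little off and sometimes report something else, mostly with a low value. They report only what shows in the picture. A call takes as long as a camera call. They do not tell look-alikes from the thing itself.
- bot.search_frame(camera, label): "location" ([row, column] as shares, 0 to 1, of the picture: columns of its width, rows of its height, amid what is visible of it).
The state is a dict: "t": time; "joints": joint angles; "joint_vel": joint speeds; "effort": joint torques, N m; "position": TCP position; "orientation": TCP orientation; "ft_force": force on the tool from outside, world axes, zero at the start; "wrist_torque": the same for the moment, N m; "opening": finger opening in mm.
Only numpy, scipy, OpenCV 4.12 (cv2) and the standard library are available. Lean on these libraries where they do the work, as an engineer would, in place of code of your own. Each camera call takes 0.05 s, during which the arm holds its last target.

## Working session

There is one attempt and no reset: what is moved stays moved. The work goes in short steps, Python scripts to look and compute and a shell command to move; the robot and the scene stay as the last step left them, time stands still between calls to the robot, and variables do not carry over. Pictures are saved under pics/ and viewed, and the job is handed in when it is done.

```bash
ls; mkdir -p pics; python3 - <<'E'
from bench import bot
import cv2
print(bot.sense())
for n in ["scene","top","wrist"]:
    im=bot.snapshot(n); cv2.imwrite(f"pics/a_{n}.png",im[:,:,::-1])
    m=bot.camera_model(n); print(n,m)
E
```

```text
pics
{'t': 0.0, 'joints': array([ 1.25642088e+00,  3.51229287e-01,  1.65244017e+00,  1.51666607e-05,
        1.13911991e+00, -8.45994678e-02]), 'joint_vel': array([-0.00121065, -0.00023927,  0.00065321,  0.00085909, -0.00015053,
        0.00113244]), 'effort': array([-9.13465265e-04, -4.97320068e+01, -2.85264373e+01,  6.98873238e-02,
        2.55927863e-02, -9.36604761e-05]), 'position': array([125.12754809, 535.2093848 , 218.09913262]), 'orientation': array([-1.25323440e-04,  1.14638553e-01,  9.93407089e-01, -5.85124132e-04]), 'ft_force': array([-0.26049387, -0.24333523,  0.15224911]), 'wrist_torque': array([ 0.00291283,  0.00033148, -0.02442101]), 'opening': 92.89374238468648}
scene {'fx': 449.2852682560201, 'fy': 449.2852682560201, 'cx': 320.98064677671744, 'cy': 239.342136783823, 'cam_to_world': array([[ 7.27555456e-01, -4.99067748e-01,  4.70738187e-01,
         7.25467482e+01],
       [-6.86040156e-01, -5.25795829e-01,  5.02879360e-01,
        -5.32396387e+02],
       [-3.45869429e-03, -6.88817921e-01, -7.24926140e-01,
         8.36857800e+02],
       [ 0.00000000e+00,  0.000000
[... 283 characters left out ...]
,  2.43793013e-02,  1.33730911e-02,
        -1.31856997e+01],
       [-1.71506051e-02, -1.62003484e-01, -9.86641134e-01,
         1.04525090e+03],
       [ 0.00000000e+00,  0.00000000e+00,  0.00000000e+00,
         1.00000000e+00]])}
wrist {'fx': 358.6568018658557, 'fy': 358.6568018658557, 'cx': 317.19261751693324, 'cy': 250.83288775738603, 'cam_to_world': array([[ 2.26898572e-01,  9.36168398e-01,  2.68525175e-01,
         5.16404776e+01],
       [ 9.73918289e-01, -2.17975512e-01, -6.30066906e-02,
         5.52291026e+02],
       [-4.52960032e-04,  2.75817707e-01, -9.61209856e-01,
         3.84236242e+02],
       [ 0.00000000e+00,  0.00000000e+00,  0.00000000e+00,
         1.00000000e+00]])}
```

View pics/a_scene.png

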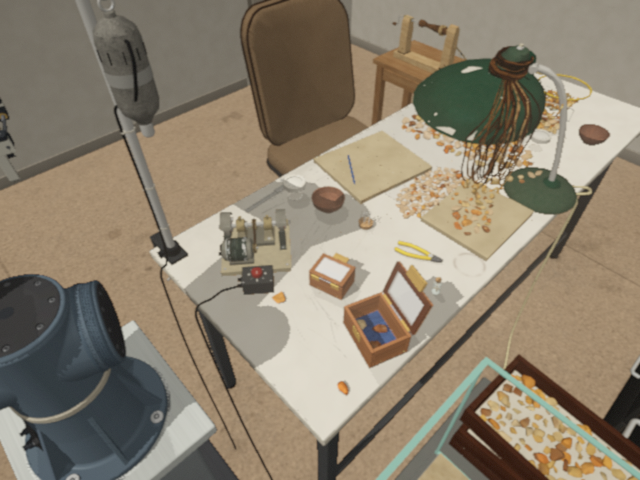

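View pics/a_top.png

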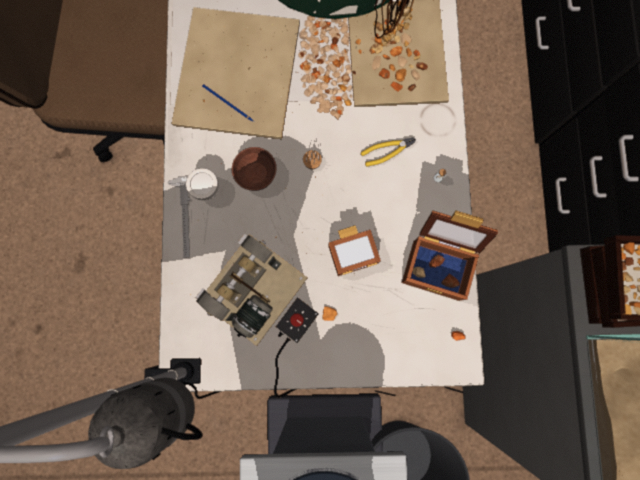

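View pics/a_wrist.png

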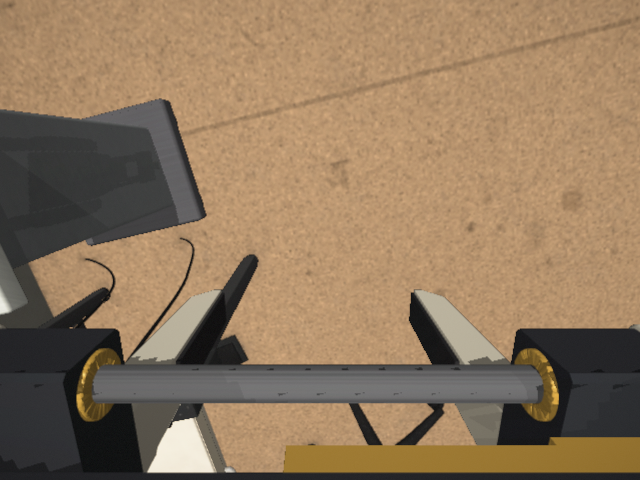

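Candidates: the open case at top (442,262) / scene (380,325), and the small closed case at top (355,250) / scene (332,275). Only the open one has its lid leaning back and about the right size. I'll check that with a crop and a corner measurement.

```bash
cat > h.py <<'E'
import numpy as np, cv2
from bench import bot
def ray(cam,uv,M=None):
    m=M or bot.camera_model(cam); T=m["cam_to_world"]
    d=T[:3,:3]@np.array([(uv[0]-m["cx"])/m["fx"],(uv[1]-m["cy"])/m["fy"],1.])
    return T[:3,3],d
def atz(cam,uv,z):
    o,d=ray(cam,uv); return o+d*(z-o[2])/d[2]
def proj(cam,P):
    m=bot.camera_model(cam);T=m["cam_to_world"]
    p=(np.atleast_2d(P)-T[:3,3])@T[:3,:3]
    return np.c_[m["fx"]*p[:,0]/p[:,2]+m["cx"],m["fy"]*p[:,1]/p[:,2]+m["cy"]]
def crop(f,x0,y0,x1,y1,s,out):
    im=cv2.imread(f)[y0:y1,x0:x1]; cv2.imwrite(out,cv2.resize(im,None,fx=s,fy=s,interpolation=cv2.INTER_CUBIC))
E
python3 - <<'E'
from h import *
crop("pics/a_top.png",390,200,510,310,6,"pics/c_top.png")
crop("pics/a_scene.png",330,255,450,370,5,"pics/c_scene.png")
for c in ["top","scene"]:
    for l in ["case","lid","lid_under","tab_edge","vial","needle_stand","amber_02"]:
        print(c,l,[(round(d["score"],2),[round(d["location"][1]*640),round(d["location"][0]*480)]) for d in bot.search_frame(c,l)])
E
```

```text
top case [(0.87, [353, 251]), (0.63, [448, 251]), (0.59, [462, 335])]
top lid [(0.98, [456, 234]), (0.67, [353, 250])]
top lid_under [(0.75, [463, 231])]
top tab_edge [(0.87, [460, 228]), (0.76, [352, 248])]
top vial []
top needle_stand [(0.5, [310, 159])]
top amber_02 [(0.58, [417, 271]), (0.52, [452, 282]), (0.52, [327, 314]), (0.42, [460, 336])]
scene case [(0.74, [391, 316]), (0.68, [331, 275]), (0.5, [409, 294])]
scene lid [(0.88, [406, 296]), (0.78, [335, 265]), (0.33, [294, 186])]
scene lid_under [(0.91, [407, 297])]
scene tab_edge [(0.8, [336, 270])]
scene vial [(0.66, [437, 283])]
scene needle_stand [(0.57, [367, 222]), (0.46, [278, 300])]
scene amber_02 [(0.6, [377, 326]), (0.53, [343, 386]), (0.51, [277, 296]), (0.48, [360, 324])]
```

View pics/c_top.png

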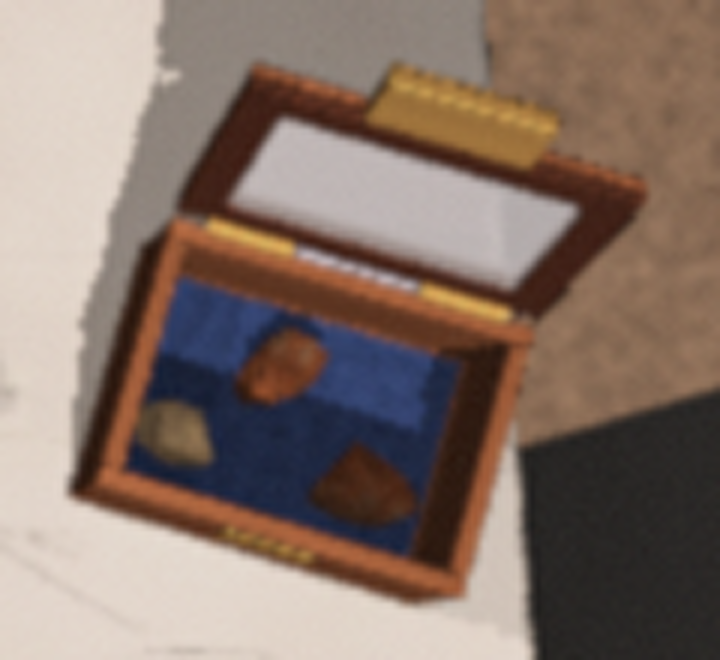

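View pics/c_scene.png

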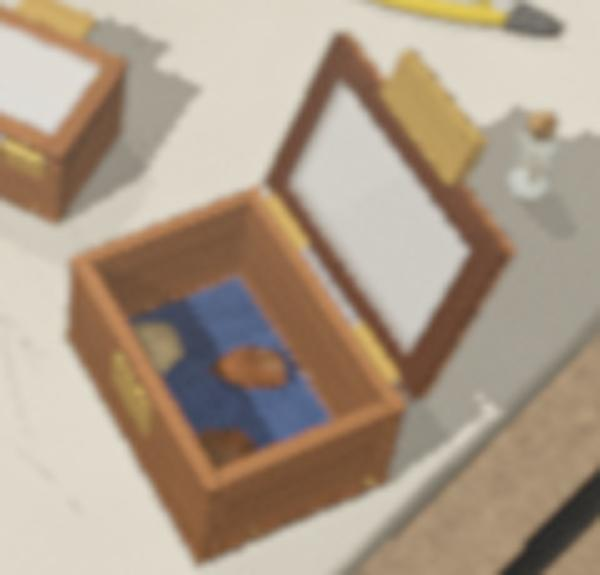

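```bash
cat > fit.py <<'E'
from h import *
from scipy.optimize import least_squares
T=lambda a:np.array(a)/6+[390,200]-0.4
S=lambda a:np.array(a)/5+[330,255]-0.4
rim=np.array([[-45,60,65],[-45,-60,65],[45,-60,65],[45,60,65]])
lidc=np.array([[-90,60,1],[-90,-60,1],[-114,25,1],[-114,-25,1]])
oT=T([[95,475],[462,592],[533,330],[175,225]]); oS=S([[75,262],[212,487],[403,402],[258,190]])
# lid free corners; tab end corners
lT=T([[258,78],[638,195],[398,72],[556,128]]); lS=S([[343,38],[512,252],[410,52],[485,145]])
def pts(p):
    x,y,yaw,th=p[:4]; R=np.array([[np.cos(yaw),-np.sin(yaw),0],[np.sin(yaw),np.cos(yaw),0],[0,0,1]])
    Ry=np.array([[np.cos(th),0,np.sin(th)],[0,1,0],[-np.sin(th),0,np.cos(th)]])
    return rim@R.T+[x,y,0], (lidc@Ry.T+[45,0,65])@R.T+[x,y,0]
def res(p):
    a,b=pts(p)
    return np.r_[(proj("top",a)-oT).ravel(),(proj("scene",a)-oS).ravel(),(proj("top",b)-lT).ravel(),(proj("scene",b)-lS).ravel()]
if __name__=="__main__":
    p0=atz("top",oT.mean(0),65); print(p0)
    r=least_squares(res,[p0[0],p0[1],-.2,1.8],loss="soft_l1")
    print(r.x.round(3)); print(res(r.x).reshape(-1,2).round(1).tolist())
    a,b=pts(r.x); print(a.round(),b.round())
    print([np.linalg.norm(atz("top",oT[i],65)-atz("top",oT[j],65)).round(1) for i,j in [(0,1),(1,2),(2,3),(3,0)]])
    for n,uv,z in [("amber02",(458,335),6),("amber05",(330,313),4),("vial",(440,176),48),("needle",(313,159),40),("box",(297,320),40),("small",(355,250),50)]:
        print(n,atz("top",uv,z).round())
    print("vial sc",atz("scene",(438,280),48).round())
E
python3 fit.py
```

```text
[ 500.00127729 -234.925367     65.        ]
[ 5.00379e+02 -2.36777e+02 -3.36000e-01  1.88600e+00]
[[0.6, 1.1], [1.1, 1.3], [1.9, -0.5], [0.6, -2.0], [-1.7, -2.1], [-1.6, 0.2], [0.6, 0.3], [-0.4, -1.9], [-0.1, -0.7], [3.0, 0.3], [0.2, -0.4], [2.2, -1.0], [-1.0, -1.9], [-1.4, 0.1], [-0.3, -1.1], [-1.0, -1.1]]
[[ 478. -165.   65.]
 [ 438. -279.   65.]
 [ 523. -308.   65.]
 [ 563. -195.   65.]] [[ 590. -204.  150.]
 [ 550. -318.  150.]
 [ 585. -240.  173.]
 [ 569. -287.  173.]]
[np.float64(119.1), np.float64(86.4), np.float64(116.9), np.float64(84.3)]
amber02 [ 371. -271.    6.]
amber05 [420. -21.   4.]
vial [ 683. -245.   48.]
needle [727.   6.  40.]
box [407.  43.  40.]
small [539. -72.  50.]
vial sc [ 688. -256.   48.]
```

```bash
python3 - <<'E'
from h import *
def tri(a,b):
    o1,d1=ray("top",a);o2,d2=ray("scene",b)
    A=np.c_[d1,-d2]; s=np.linalg.lstsq(A,o2-o1,rcond=None)[0]
    p,q=o1+s[0]*d1,o2+s[1]*d2; return ((p+q)/2).round(),np.linalg.norm(p-q).round()
print("base",atz("top",(187,370),0),atz("scene",(170,246),0))
for z in (0,200,400,600,650,700):
    print(z,proj("top",[[310,240,z]]).round(),proj("scene",[[310,240,z]]).round())
crop("pics/a_top.png",60,340,260,480,4,"pics/c_pole.png")
crop("pics/a_scene.png",60,0,220,260,2.3,"pics/c_pole2.png")
E
```

```text
base [314.85198709 264.11822571   0.        ] [322.07500266 294.94964494   0.        ]
0 [[199. 372.]] [[177. 260.]]
200 [[169. 385.]] [[155. 199.]]
400 [[119. 406.]] [[125. 116.]]
600 [[ 23. 445.]] [[83. -2.]]
650 [[-17. 462.]] [[ 69. -40.]]
700 [[-69. 483.]] [[ 54. -83.]]
```

View pics/c_pole.png

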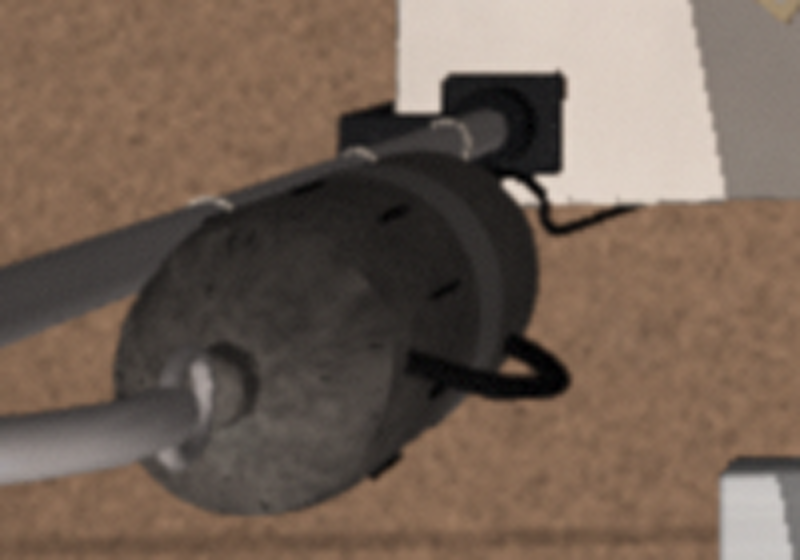

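View pics/c_pole2.png

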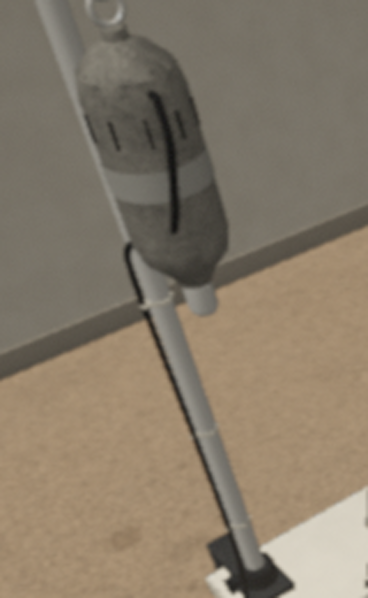

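```bash
python3 - <<'E'
from h import *
def tri(a,b):
    o1,d1=ray("top",a);o2,d2=ray("scene",b)
    A=np.c_[d1,-d2]; s=np.linalg.lstsq(A,o2-o1,rcond=None)[0]
    p,q=o1+s[0]*d1,o2+s[1]*d2; return ((p+q)/2).round(),np.linalg.norm(p-q).round()
print(tri((111,435),(105,8)), tri((60+340/4,340+360/4),(60+145/2.3,175/2.3)))
o,d=ray("scene",(149,135))
for z in (300,350,400,450): print(z,(o+d*(z-o[2])/d[2]).round())
print("mach",[atz("top",p,80).round() for p in [(250,262),(200,298),(240,237),(303,275)]])
E
```

```text
(array([315., 168., 602.]), np.float64(5.0)) (array([304., 170., 504.]), np.float64(5.0))
300 [366. 313. 300.]
350 [339. 234. 350.]
400 [311. 156. 400.]
450 [284.  77. 450.]
mach [array([517., 128.,  80.]), array([452., 221.,  80.]), array([565., 147.,  80.]), array([490.,  29.,  80.])]
```

```bash
python3 -m pendant '{"slide":[[0,-1,0],[0,-1,0],[0,-1,0],[0,-1,0],[0,-1,0],[0,-1,0],[0,-1,0],[0,-1,0]],"rot":[[0,0,0],[0,0,0],[0,0,0],[0,0,0],[0,0,0],[0,0,0],[0,0,0],[0,0,0]],"hand":[93,93,93,93,93,93,93,93]}'
python3 -c "
from bench import bot
s=bot.sense();print(s['t'],s['joints'].round(4),s['position'].round(1),s['orientation'].round(4))"
```

```text
t: 1.65
position: [79.4, 339.8, 218.6]
orientation: [0.0, 0.115, 0.993, 0.0]
ft_force: [-0.1, 0.3, 1.0]
opening: 93.1
1.65 [ 1.2076 -0.0333  2.1149  0.      1.0598 -0.1335] [ 79.4 339.8 218.6] [0.000e+00 1.146e-01 9.934e-01 1.000e-04]
```

```bash
python3 -m pendant '{"slide":[[0,-0.4,0],[0,-0.4,0],[0,-0.4,0]],"rot":[[1,0,0],[1,0,0],[1,0,0]],"hand":[93,93,93]}'
python3 -c "
from bench import bot
s=bot.sense();print(s['t'],s['joints'].round(4),s['position'].round(1),s['orientation'].round(4))"
```

```text
t: 1.95
position: [72.9, 311.6, 222.4]
orientation: [-0.018, 0.113, 0.981, -0.157]
ft_force: [-0.8, 0.4, -0.1]
opening: 93.2
1.95 [ 1.2264  0.0977  2.0064 -0.0367  1.3527 -0.1008] [ 72.9 311.6 222.4] [-0.018   0.1133  0.9809 -0.1568]
```

```bash
python3 - <<'E'
import numpy as np
D=[(.3512,1.6524,3.1428,547.7,218.5),(-.0333,2.1149,3.1414,345.8,218.6),(.0977,2.0064,3.4568,316.6,222.4)]
A=[];b=[]
for q2,q3,s,r,z in D:
    f=q2+q3
    A.append([1,0,np.sin(q2),np.sin(f),-np.cos(f),np.sin(s)]);b.append(r)
    A.append([0,1,np.cos(q2),np.cos(f),np.sin(f),np.cos(s)]);b.append(z)
A=np.array(A);b=np.array(b)
print(np.linalg.cond(A),np.linalg.solve(A,b))
W=np.diag([1,.3,.3,.3,1,.3])*0.003
for x0 in ([0,181,613,572,0,300],[0,180,450,450,0,250],[0,330,500,500,0,250]):
    x0=np.array(x0);dx=np.linalg.lstsq(np.r_[A,W],np.r_[b-A@x0,np.zeros(6)],rcond=None)[0];print((x0+dx).round(1),(A@(x0+dx)-b).round(2))
E
```

```text
3861.1103946546195 [-22.35859778 170.98993862 505.73043564 415.24654613  46.42933147
 295.33761638]
[-13.8 213.5 497.3 427.3   6.9 288.9] [ 0.   -0.01  0.01  0.04 -0.01 -0.03]
[-13.7 213.8 497.2 427.4   6.5 288.8] [-0.   -0.01  0.01  0.04 -0.   -0.03]
[-11.4 225.4 494.9 430.7  -4.3 287.1] [-0.   -0.01  0.01  0.05 -0.01 -0.04]
```

```bash
python3 -m pendant '{"slide":[[0,0,-1],[0,0,-1],[0,0,-1],[0,0,-1],[0,0,-1],[0,0,-1],[0,0,-1],[0,0,-1]],"rot":[[-1,0,0],[-1,0,0],[-1,0,0],[0,0,0],[0,0,0],[0,0,0],[0,0,0],[0,0,0]],"hand":[93,93,93,93,93,93,93,93]}'
python3 -m pendant '{"slide":[[0,0,-1],[0,0,-1],[0,0,-1],[0,0,-1],[0,0,-1],[0,0,-1],[0,0,-1],[0,0,-1]],"rot":[[0,0,0],[0,0,0],[0,0,0],[0,0,0],[0,0,0],[0,0,0],[0,0,0],[0,0,0]],"hand":[93,93,93,93,93,93,93,93]}'
python3 -c "
from bench import bot
s=bot.sense();print(s['t'],s['joints'].round(4),s['position'].round(1),s['orientation'].round(4))"
```

```text
t: 2.75
position: [76.4, 326.8, 421.0]
orientation: [0.0, 0.115, 0.993, 0.0]
ft_force: [0.1, 0.2, 0.1]
opening: 93.1
t: 3.55
position: [76.4, 326.7, 621.0]
orientation: [0.0, 0.115, 0.993, 0.0]
ft_force: [-0.0, 0.1, -0.7]
opening: 92.9
3.55 [ 1.2022 -0.1604  1.269   0.      2.0326 -0.1389] [ 76.4 326.7 621. ] [0.000e+00 1.146e-01 9.934e-01 2.000e-04]
```

```bash
python3 -m pendant '{"slide":[[0,0,-1],[0,0,-1],[0,0,-1],[-0.8,0,-0.6],[-0.8,0,-0.6],[-0.8,0,-0.6],[-1,0,0],[-1,0,0]],"rot":[[0,0,0],[0,0,0],[0,0,0],[0,0,0.56],[0,0,0.56],[0,0,0.56],[0,0,0.7],[0,0,0.7]],"hand":[93,93,93,93,93,93,93,93]}'
python3 -m pendant '{"slide":[[-1,0,0],[-1,0,0],[-1,0,0],[-1,0,0],[-1,0,0],[-1,0,0],[-1,0,0],[-1,0,0]],"rot":[[0,0,0.7],[0,0,0.7],[0,0,0.7],[0,0,0.7],[0,0,0.7],[0,0,0.7],[0,0,0.7],[0,0,0.7]],"hand":[93,93,93,93,93,93,93,93]}'
python3 -c "
from bench import bot
s=bot.sense();print(s['t'],s['joints'].round(4),s['position'].round(1),s['orientation'].round(4))"
```

```text
t: 4.35
position: [180.0, 288.2, 740.0]
orientation: [0.0, 0.274, 0.962, 0.0]
ft_force: [-0.2, -0.6, -0.0]
opening: 93.0
t: 5.15
position: [315.7, 145.0, 739.8]
orientation: [0.0, 0.54, 0.841, 0.0]
ft_force: [0.6, 0.7, -0.7]
opening: 92.8
5.15 [ 0.2962 -0.0035  0.8164 -0.      2.3287 -0.1328] [315.7 145.  739.8] [0.     0.5404 0.8414 0.    ]
```

```bash
cat > sim.py <<'E'
import sys,json
from h import *
from scipy.spatial.transform import Rotation as R
def sim(rows):
    s=bot.sense(); w,x,y,z=s["orientation"]; p=s["position"].copy(); r=R.from_quat([x,y,z,w])
    for a,b in zip(rows["slide"],rows["rot"]):
        p=p+r.apply(np.array(a)*25.); r=r*R.from_rotvec(np.radians(6)*np.array(b))
    return p,r
E
python3 -m pendant '{"slide":[[-1,0,0],[-1,0,0],[-1,0,0],[-0.64,0.5,1],[-0.64,0.5,1],[-0.64,0.5,1],[-0.64,0.5,1],[-0.64,0.5,1]],"rot":[[0,0,0.7],[0,0,0.7],[0,0,0.7],[0,0,0.87],[0,0,0.87],[0,0,0.87],[0,0,0.87],[0,0,0.87]],"hand":[93,93,93,93,93,93,93,93]}'
python3 -m pendant '{"slide":[[-0.64,0.5,1],[-0.5,0.66,1],[-0.5,0.66,1],[-0.5,0.66,1],[-0.5,0.66,1],[-0.5,0.66,1],[-0.5,0.66,1],[-0.5,0.66,1]],"rot":[[0,0,0.87],[0,0,0],[0,0,0],[0,0,0],[0,0,0],[0,0,0],[0,0,0],[0,0,0]],"hand":[93,93,93,93,93,93,93,93]}'
python3 -c "
from h import *
s=bot.sense();print(s['t'],s['joints'].round(4),s['position'].round(1),s['orientation'].round(4), 's6',s['joints'][0]-s['joints'][5])
im=bot.snapshot('wrist');cv2.imwrite('pics/w1.png',im[:,:,::-1])
m=bot.camera_model('wrist');print(m)
"
```

```text
t: 5.95
position: [406.1, -2.4, 613.8]
orientation: [0.0, 0.789, 0.615, 0.0]
ft_force: [-0.0, 1.3, 0.2]
opening: 93.3
t: 6.75
position: [494.7, -141.5, 413.9]
orientation: [0.0, 0.815, 0.58, 0.0]
ft_force: [1.1, -0.3, 0.2]
opening: 92.7
6.75 [-0.3691  0.1554  1.4336  0.      1.5524 -0.0345] [ 494.7 -141.5  413.9] [1.000e-04 8.150e-01 5.795e-01 1.000e-04] s6 -0.3345510991797218
{'fx': 358.6568018658557, 'fy': 358.6568018658557, 'cx': 317.19261751693324, 'cy': 250.83288775738603, 'cam_to_world': array([[ 9.44513372e-01, -3.13809484e-01, -9.70468862e-02,
         5.22556859e+02],
       [-3.28404445e-01, -9.08195265e-01, -2.59483875e-01,
        -7.13080284e+01],
       [-6.70902157e-03,  2.76956619e-01, -9.60859001e-01,
         5.75148587e+02],
       [ 0.00000000e+00,  0.00000000e+00,  0.00000000e+00,
         1.00000000e+00]])}
```

View pics/w1.png

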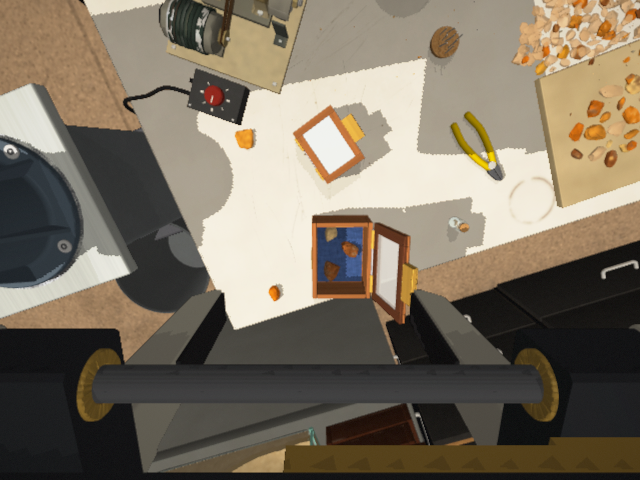

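```bash
python3 - <<'E'
from h import *
crop("pics/w1.png",290,200,430,330,5.5,"pics/c_w1.png")
print(bot.sense()['t'])
for l in ["lid","tab_edge","lid_hinge","vial","case"]:
    print(l,[(round(d["score"],2),[round(d["location"][1]*640),round(d["location"][0]*480)]) for d in bot.search_frame("wrist",l)])
E
```

```text
6.8
lid [(0.67, [391, 272]), (0.56, [332, 140])]
tab_edge [(0.8, [394, 272]), (0.76, [332, 142])]
lid_hinge [(0.96, [393, 270]), (0.86, [332, 142])]
vial [(0.56, [456, 223]), (0.38, [393, 272])]
case [(0.84, [364, 264]), (0.67, [329, 142])]
```

View pics/c_w1.png

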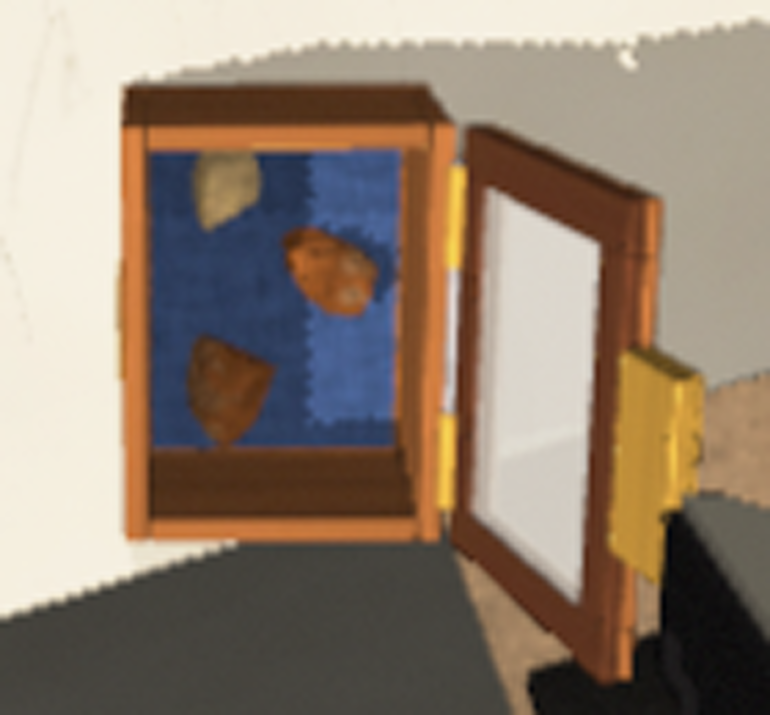

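```bash
cat > fit2.py <<'E'
from fit import *
W=lambda a:np.array(a)/5.5+[290,200]-0.4
oW=W([[124,125],[128,540],[438,540],[455,125]]); lW=W([[640,195],[612,680]])
def pts3(p): return pts(p)
M={c:bot.camera_model(c) for c in("top","scene","wrist")}
def res3(p):
    a,b=pts(p)
    return np.r_[(proj("top",a)-oT).ravel(),(proj("scene",a)-oS).ravel(),(proj("top",b)-lT).ravel(),(proj("scene",b)-lS).ravel(),1.5*(proj("wrist",a)-oW).ravel(),1.5*(proj("wrist",b[:2])-lW).ravel()]
if __name__=="__main__":
    r=least_squares(res3,[500,-237,-.33,1.85],loss="soft_l1"); print(r.x.round(3)); print(res3(r.x).reshape(-1,2).round(1).tolist())
    def rw(p): 
        a,b=pts(p); return np.r_[(proj("wrist",a)-oW).ravel(),(proj("wrist",b[:2])-lW).ravel()]
    r2=least_squares(rw,[500,-237,-.33,1.85]);print("wrist only",r2.x.round(3),rw(r2.x).reshape(-1,2).round(1).tolist())
    print(pts(r.x)[1].round(), pts(r2.x)[1].round())
    print("slab corner etc", [atz("wrist",W(q),z).round() for q in [(455,545),(0,617),(500,715),(690,500)] for z in (0,)])
E
python3 fit2.py
```

```text
[ 5.01660e+02 -2.36485e+02 -3.31000e-01  1.88400e+00]
[[0.5, 0.6], [1.1, 0.5], [1.6, -1.3], [0.3, -2.6], [-1.5, -2.4], [-1.1, -0.3], [0.9, -0.3], [-0.3, -2.4], [-0.5, -1.3], [2.6, -0.5], [-0.3, -1.1], [1.8, -1.8], [-1.0, -2.3], [-1.1, -0.5], [-0.3, -1.6], [-0.8, -1.7], [-1.3, 0.1], [-1.6, 0.3], [0.3, 0.1], [0.4, -0.1], [0.1, 1.3], [-1.2, 0.5]]
wrist only [ 5.02277e+02 -2.36422e+02 -3.26000e-01  1.88300e+00] [[-0.7, 0.0], [-0.6, 0.2], [0.8, -0.2], [0.4, -0.4], [0.2, 0.4], [-0.2, -0.1]]
[[ 591. -204.  150.]
 [ 552. -317.  150.]
 [ 586. -239.  173.]
 [ 570. -286.  173.]] [[ 591. -203.  150.]
 [ 553. -317.  150.]
 [ 587. -239.  173.]
 [ 571. -286.  173.]]
slab corner etc [array([ 530., -341.,    0.]), array([ 383., -317.,    0.]), array([ 526., -404.,    0.]), array([ 604., -351.,    0.])]
```

```bash
python3 - <<'E'
from h import *
def tri(a,b):
    o1,d1=ray("top",a);o2,d2=ray("scene",b)
    s=np.linalg.lstsq(np.c_[d1,-d2],o2-o1,rcond=None)[0]
    p,q=o1+s[0]*d1,o2+s[1]*d2; return ((p+q)/2).round(),np.linalg.norm(p-q).round()
print(tri((588,338),(490,362)),tri((582,247),(515,358)))
# lateral slab corner top
for z in (-300,-100,0,200): print(z,atz("top",(465,297),z).round(),atz("top",(570,247),z).round())
crop("pics/a_top.png",440,180,640,420,2.4,"pics/c_slab.png")
E
```

```text
(array([ 403., -435.,  277.]), np.float64(102.0)) (array([ 534., -469.,  167.]), np.float64(43.0))
-300 [ 456. -371. -300.] [ 579. -652. -300.]
-100 [ 449. -318. -100.] [ 554. -557. -100.]
0 [ 445. -291.    0.] [ 541. -509.    0.]
200 [ 438. -238.  200.] [ 515. -414.  200.]
```

View pics/c_slab.png

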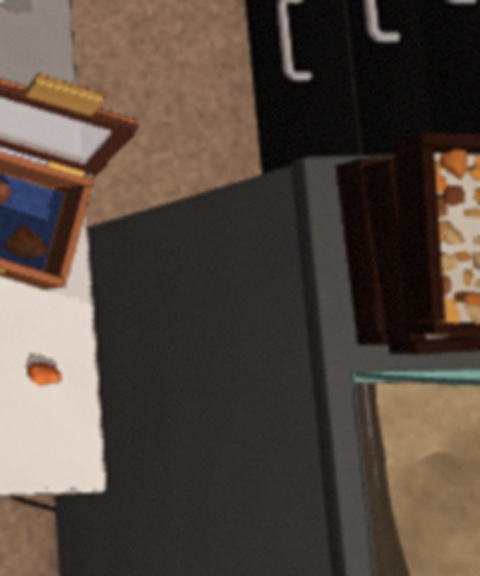

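```bash
python3 - <<'E'
from h import *
def tri(a,b):
    o1,d1=ray("top",a);o2,d2=ray("wrist",b)
    s=np.linalg.lstsq(np.c_[d1,-d2],o2-o1,rcond=None)[0]
    p,q=o1+s[0]*d1,o2+s[1]*d2; return ((p+q)/2).round(),np.linalg.norm(p-q).round()
print(tri((588,338),(312,432)))
crop("pics/w1.png",140,280,540,470,2,"pics/c_w2.png")
E
```

```text
(array([ 368., -473.,  114.]), np.float64(8.0))
```

View pics/c_w2.png

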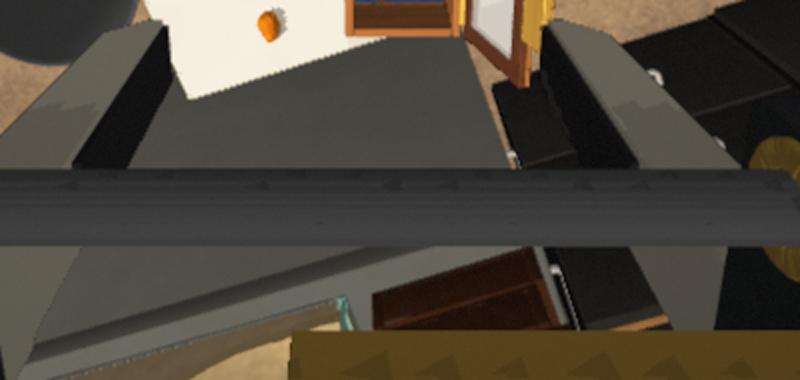

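```bash
cat > kin.py <<'E'
import numpy as np
D=[(.3512,1.6524,1.1391,125.2,535.4,218.4),(-.0333,2.1149,1.0598,79.4,339.8,218.6),(.0977,2.0064,1.3527,72.9,311.6,222.4),
(-.1604,1.269,2.0326,76.4,326.7,621.),(-.0035,.8164,2.3287,315.7,145.,739.8),(.1554,1.4336,1.5524,494.7,-141.5,413.9)]
A=[];b=[]
for q2,q3,q5,x,y,z in D:
    f=q2+q3;s=f+q5;r=np.sqrt(x*x+y*y-46.5**2)
    A+= [[1,0,np.sin(q2),np.sin(f),-np.cos(f),np.sin(s)],[0,1,np.cos(q2),np.cos(f),np.sin(f),np.cos(s)]];b+=[r,z]
A=np.array(A);b=np.array(b)
K=np.linalg.lstsq(A,b,rcond=None)[0]
def ik(rho,z,pitch): # in-plane, j4=0
    r0,h,a2,d4,a3,L=K
    x=rho-r0-L*np.sin(pitch); y=z-h-L*np.cos(pitch)
    l2=np.hypot(d4,a3); off=np.arctan2(a3,d4); d=np.hypot(x,y)
    c=(d*d-a2*a2-l2*l2)/(2*a2*l2)
    if abs(c)>1: return None
    e=np.arccos(c) # actual bend
    q2=np.arctan2(x,y)-np.arctan2(l2*np.sin(e),a2+l2*np.cos(e))
    q3=e-off*(-1)
    # forearm vector angle f' : d4(sin f,cos f)+a3(-cos f, sin f) -> angle f-off
    f=q2+e+off; return q2,f-q2,pitch-f
if __name__=="__main__":
    print(K.round(1),(A@K-b).round(1))
    print(ik(547.7,218.5,3.1428))
    for al in range(40,91,5):
        for rho,z in [(500,80),(520,130),(540,150)]:
            q=ik(rho,z,np.pi/2+np.radians(al)); print(al,rho,z,None if q is None else np.round(q,2))
E
python3 kin.py
```

```text
[ 1.000e-01  2.624e+02  4.876e+02  4.377e+02 -4.070e+01  2.815e+02] [-0.1 -0.2  0.   0.1  0.   0.1 -0.  -0.  -0.   0.   0.1  0. ]
(np.float64(0.35075108790845644), np.float64(1.6522401729970477), np.float64(1.1398087390944958))
40 500 80 [ 0.47  2.43 -0.64]
40 520 130 [ 0.32  2.38 -0.43]
40 540 150 [ 0.29  2.32 -0.35]
45 500 80 [ 0.42  2.39 -0.46]
45 520 130 [ 0.29  2.33 -0.27]
45 540 150 [ 0.26  2.28 -0.18]
50 500 80 [ 0.39  2.35 -0.29]
50 520 130 [ 0.27  2.28 -0.11]
50 540 150 [ 0.25  2.23 -0.03]
55 500 80 [ 0.36  2.3  -0.13]
55 520 130 [0.26 2.23 0.04]
55 540 150 [0.25 2.17 0.11]
60 500 80 [0.35 2.25 0.02]
60 520 130 [0.26 2.17 0.18]
60 540 150 [0.25 2.11 0.25]
65 500 80 [0.35 2.19 0.16]
65 520 130 [0.27 2.12 0.32]
65 540 150 [0.27 2.05 0.39]
70 500 80 [0.36 2.13 0.3 ]
70 520 130 [0.29 2.06 0.45]
70 540 150 [0.29 1.99 0.51]
75 500 80 [0.38 2.07 0.43]
75 520 130 [0.31 1.99 0.57]
75 540 150 [0.31 1.93 0.64]
80 500 80 [0.4  2.01 0.55]
80 520 130 [0.34 1.93 0.69]
80 540 150 [0.34 1.87 0.76]
85 500 80 [0.43 1.95 0.67]
85 520 130 [0.38 1.87 0.81]
85 540 150 [0.38 1.8  0.87]
90 500 80 [0.46 1.89 0.79]
90 520 130 [0.41 1.81 0.92]
90 540 150 [0.42 1.74 0.98]
```

```bash
cat > ik.py <<'E'
import numpy as np
from scipy.spatial.transform import Rotation as R
from kin import K
r0,h,a2,d4,a3,L=K; OFF=46.5
def fkR(q): return R.from_euler('z',q[0])*R.from_euler('y',q[1]+q[2])*R.from_euler('z',q[3])*R.from_euler('y',q[4])*R.from_euler('z',q[5]+np.pi/2)
def fk(q):
    Rt=fkR(q); f=q[1]+q[2]
    w=np.array([r0+a2*np.sin(q[1])+d4*np.sin(f)-a3*np.cos(f),OFF,h+a2*np.cos(q[1])+d4*np.cos(f)+a3*np.sin(f)])
    return R.from_euler('z',q[0]).apply(w)+L*Rt.apply([0,0,1]),Rt
def ik(p,Rt):
    zt=Rt.apply([0,0,1]); w=p-L*zt
    rr=np.hypot(w[0],w[1]); j1=np.arctan2(w[1],w[0])-np.arcsin(OFF/rr)
    x=np.sqrt(rr*rr-OFF**2)-r0; y=w[2]-h
    l2=np.hypot(d4,a3); off=np.arctan2(a3,d4); d=np.hypot(x,y); c=(d*d-a2*a2-l2*l2)/(2*a2*l2)
    e=np.arccos(c); q2=np.arctan2(x,y)-np.arctan2(l2*np.sin(e),a2+l2*np.cos(e)); f=q2+e+off
    M=(R.from_euler('y',-f)*R.from_euler('z',-j1)*Rt*R.from_euler('z',-np.pi/2)).as_matrix()
    j5=np.arccos(np.clip(M[2,2],-1,1)); j4=np.arctan2(M[1,2],M[0,2]); j6=np.arctan2(M[2,1],-M[2,0])
    return np.array([j1,q2,f-q2,j4,j5,j6])
def Rcase(alpha,psi): # tool z=(cos a,-sin a) in case XZ, jaw y axis = away from lower finger: (sin a, cos a)
    z=np.array([np.cos(alpha),0,-np.sin(alpha)]);y=np.array([np.sin(alpha),0,np.cos(alpha)]);x=np.cross(y,z)
    return R.from_euler('z',psi)*R.from_matrix(np.c_[x,y,z])
if __name__=="__main__":
    for q,p,o in [([1.2264,.0977,2.0064,-.0367,1.3527,-.1008],[72.9,311.6,222.4],[-.018,.1133,.9809,-.1568]),([-.3691,.1554,1.4336,0,1.5524,-.0345],[494.7,-141.5,413.9],[1e-4,.815,.5795,1e-4])]:
        a,b=fk(q); o=R.from_quat([o[1],o[2],o[3],o[0]]); print(a.round(1),p,np.degrees((b.inv()*o).magnitude()).round(2), ik(np.array(p),o).round(3))
    psi=-.33; C=np.array([502,-236.5,0.])
    for al in (106,90,75,70,66,62,58,54,50,45,40):
        a=np.radians(al)
        for X,Z in [(-20,85),(10,140)]:
            p=C+R.from_euler('z',psi).apply([X,0,Z]); print(al,X,Z,ik(p,Rcase(a,psi)).round(2))
E
python3 ik.py
```

```text
[ 72.7 310.4 222.6] [72.9, 311.6, 222.4] 0.0 [ 1.227  0.1    2.004 -0.037  1.352 -0.1  ]
[ 494.8 -141.5  413.9] [494.7, -141.5, 413.9] 0.01 [-0.369  0.155  1.434  0.     1.552 -0.035]
106 -20 85 [-0.51  0.63  1.59 -0.05  1.19 -0.15]
106 10 140 [-0.5   0.61  1.48 -0.05  1.33 -0.15]
90 -20 85 [-0.53  0.5   1.8   0.    0.84 -0.2 ]
90 10 140 [-0.52  0.47  1.69  0.    0.99 -0.19]
75 -20 85 [-0.56  0.41  1.99  0.13  0.48 -0.34]
75 10 140 [-0.55  0.37  1.88  0.09  0.64 -0.29]
70 -20 85 [-0.58  0.4   2.05  0.24  0.36 -0.45]
70 10 140 [-0.56  0.34  1.94  0.16  0.52 -0.35]
66 -20 85 [-0.59  0.39  2.1   0.4   0.27 -0.62]
66 10 140 [-0.57  0.32  1.99  0.24  0.43 -0.43]
62 -20 85 [-0.6   0.38  2.14  0.73  0.19 -0.96]
62 10 140 [-0.58  0.31  2.04  0.36  0.33 -0.57]
58 -20 85 [-0.61  0.38  2.19  1.38  0.15 -1.62]
58 10 140 [-0.59  0.31  2.09  0.59  0.24 -0.8 ]
54 -20 85 [-0.62  0.39  2.23  2.05  0.19 -2.29]
54 10 140 [-0.6   0.3   2.13  1.04  0.18 -1.25]
50 -20 85 [-0.63  0.41  2.27  2.39  0.28 -2.64]
50 10 140 [-0.61  0.31  2.18  1.69  0.18 -1.91]
45 -20 85 [-0.65  0.44  2.32  2.58  0.43 -2.85]
45 10 140 [-0.62  0.32  2.23  2.26  0.27 -2.48]
40 -20 85 [-0.67  0.48  2.36  2.67  0.59 -2.96]
40 10 140 [-0.64  0.35  2.27  2.51  0.4  -2.75]
```

```bash
python3 -m pendant '{"slide":[[-0.43,0.65,1],[-0.43,0.65,1],[-0.43,0.65,1],[-0.43,0.65,1],[-0.43,0.65,1],[-0.43,0.65,1],[-0.43,0.65,1],[-0.43,0.65,1]],"rot":[[0,0,0],[0,0,0],[0,0,0],[0,0,0],[0,0,0],[0,0,0],[0,0,0],[0,0,0]],"hand":[80,70,60,50,40,40,40,40]}'
python3 -m pendant '{"slide":[[0,0,0],[0,0,0],[0,0,0],[0,0,0]],"rot":[[0.9,0,0],[0.9,0,0],[0.9,0,0],[0,0,0]],"hand":[40,40,40,40]}'
cat > st.py <<'E'
from h import *
from ik import *
import sys
C=np.array([502,-236.5,0.]);PSI=-.33
def state():
    s=bot.sense(); w,x,y,z=s["orientation"]; Rt=R.from_quat([x,y,z,w]); Rc=R.from_euler('z',-PSI)
    p=Rc.apply(s["position"]-C); m=(Rc*Rt).as_matrix()
    al=np.degrees(np.arctan2(-m[2,2],m[0,2]))
    return s,p,al,m
def show():
    s,p,al,m=state(); print("t",round(s["t"],2),"case X,Y,Z",p.round(1),"alpha",al.round(2),"zt",m[:,2].round(3),"yt",m[:,1].round(3),"open",round(s["opening"],1),"f",s["ft_force"].round(1),"q",s["joints"].round(2))
    a=np.radians(al); d=p-[45,0,65]; rt=-np.cos(a)*d[0]+np.sin(a)*d[2]; c=np.sin(a)*d[0]+np.cos(a)*d[2]
    print("along lid-dir rho",rt.round(1),"c",c.round(1))
if __name__=="__main__":
    show()
    for n in sys.argv[2:]:
        im=bot.snapshot(n); cv2.imwrite(f"pics/{sys.argv[1]}_{n}.png",im[:,:,::-1])
E
python3 st.py b scene wrist
```

```text
t: 7.85
position: [590.1, -264.9, 215.6]
orientation: [0.001, 0.815, 0.58, 0.001]
ft_force: [0.2, -0.5, -0.2]
opening: 40.5
t: 8.25
position: [590.1, -264.4, 214.8]
orientation: [-0.115, 0.807, 0.574, -0.082]
ft_force: [0.1, 0.2, 0.1]
opening: 39.8
t 8.25 case X,Y,Z [ 92.4   2.2 214.8] alpha 106.25 zt [-0.28   0.001 -0.96 ] yt [ 0.96  -0.004 -0.28 ] open 39.8 f [0.1 0.2 0.1] q [-0.48  0.69  1.14 -0.04  1.59 -0.14]
along lid-dir rho 157.1 c 3.6
```

```bash
python3 -c "
from h import *
crop('pics/b_scene.png',310,140,510,300,4,'pics/b_c.png')"
```

```text
(no output)
```

View pics/b_c.png

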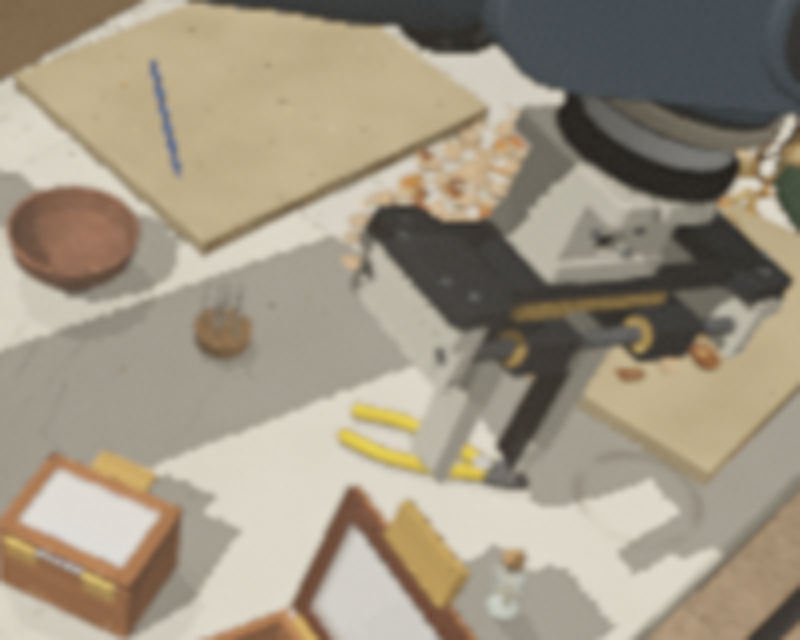

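View pics/b_wrist.png

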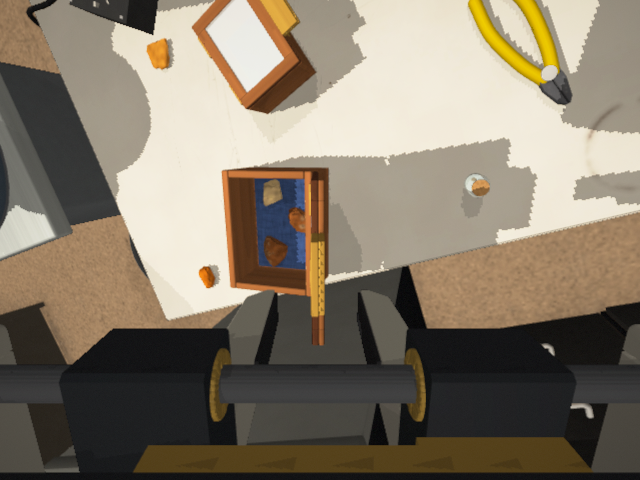

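```bash
python3 -m pendant '{"slide":[[0,0,0.5],[0,0,0.5],[0,0,0.5],[0,0,0.5],[0,0,0.5],[0,0,0]],"rot":[[0,0,0],[0,0,0],[0,0,0],[0,0,0],[0,0,0],[0,0,0]],"hand":[40,40,40,40,40,40]}'
python3 st.py c scene wrist
python3 -c "
from h import *
crop('pics/c_scene.png',340,200,480,340,4,'pics/c_c.png');crop('pics/c_wrist.png',200,150,440,350,3,'pics/c_cw.png')"
```

```text
t: 8.95
position: [571.4, -258.5, 152.8]
orientation: [-0.116, 0.807, 0.574, -0.082]
ft_force: [0.3, 0.8, 0.1]
opening: 39.7
t 8.95 case X,Y,Z [ 72.7   1.7 152.8] alpha 106.38 zt [-0.282  0.002 -0.959] yt [ 0.959 -0.004 -0.282] open 39.7 f [0.3 0.8 0.1] q [-0.48  0.71  1.27 -0.04  1.45 -0.14]
along lid-dir rho 92.1 c 1.9
```

View pics/c_c.png

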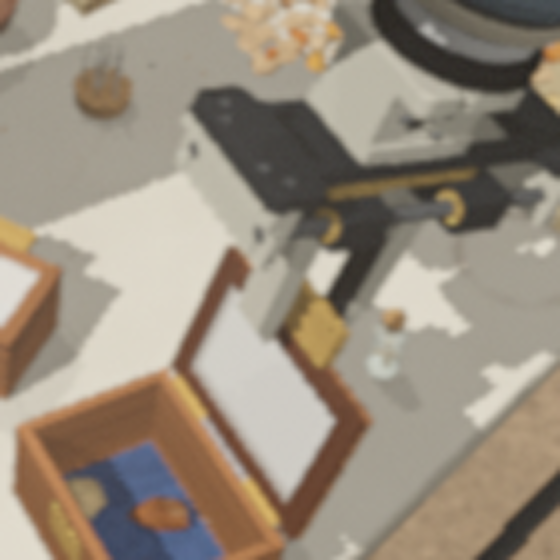

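View pics/c_cw.png

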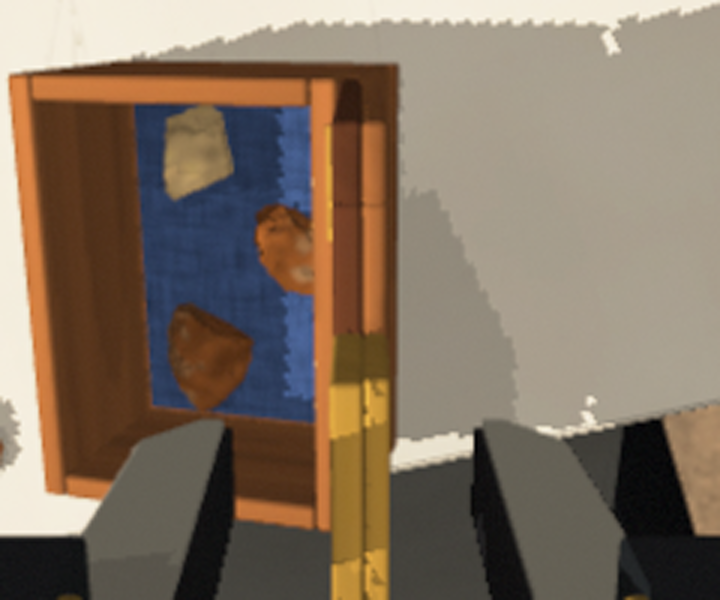

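```bash
python3 -m pendant '{"slide":[[0,0,0],[0,0,0],[0,0,0],[0,0,0],[0,0,0]],"rot":[[0,0,0],[0,0,0],[0,0,0],[0,0,0],[0,0,0]],"hand":[32,26,22,18,18]}'
python3 st.py d wrist
python3 -c "
from h import *
crop('pics/d_wrist.png',200,150,440,350,3,'pics/d_cw.png')"
```

```text
t: 9.55
position: [572.6, -259.0, 154.9]
orientation: [-0.115, 0.807, 0.574, -0.082]
ft_force: [0.3, -0.4, 0.6]
opening: 18.3
t 9.55 case X,Y,Z [ 74.1   1.6 154.9] alpha 106.19 zt [-0.279  0.001 -0.96 ] yt [ 0.96  -0.004 -0.279] open 18.3 f [ 0.3 -0.4  0.6] q [-0.48  0.71  1.26 -0.04  1.45 -0.14]
along lid-dir rho 94.5 c 2.8
```

View pics/d_cw.png

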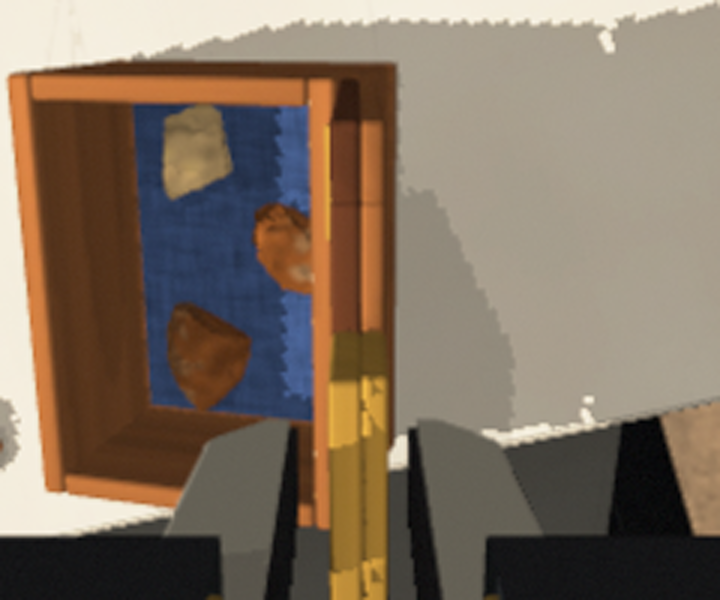

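```bash
python3 -m pendant '{"slide":[[0,-0.1,0],[0,-0.1,0],[0,-0.1,0],[0,-0.1,0],[0,-0.1,0],[0,-0.1,0],[0,-0.1,0],[0,-0.1,0]],"rot":[[-0.25,0,0],[-0.25,0,0],[-0.25,0,0],[-0.25,0,0],[-0.25,0,0],[-0.25,0,0],[-0.25,0,0],[-0.25,0,0]],"hand":[17,17,17,17,17,17,17,17]}'
python3 st.py e wrist
python3 -c "
from h import *
crop('pics/e_wrist.png',200,150,440,350,3,'pics/e_cw.png')"
```

```text
t: 10.4
position: [554.0, -252.6, 158.8]
orientation: [-0.029, 0.814, 0.579, -0.021]
ft_force: [0.5, -0.4, -0.0]
opening: 16.9
t 10.4 case X,Y,Z [ 54.4   1.7 158.8] alpha 94.12 zt [-0.072  0.    -0.997] yt [ 0.997 -0.004 -0.072] open 16.9 f [ 0.5 -0.4 -0. ] q [-0.5   0.56  1.49 -0.01  1.16 -0.16]
along lid-dir rho 94.2 c 2.6
```

View pics/e_cw.png

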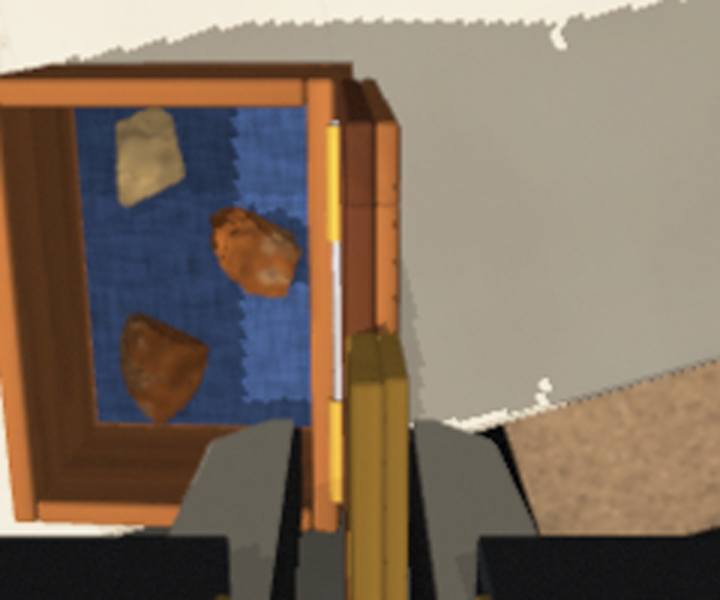

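```bash
python3 -m pendant '{"slide":[[0,-0.08,0],[0,-0.08,0],[0,-0.08,0],[0,-0.08,0],[0,-0.08,0],[0,-0.08,0],[0,-0.08,0],[0,-0.08,0]],"rot":[[-0.2,0,0],[-0.2,0,0],[-0.2,0,0],[-0.2,0,0],[-0.2,0,0],[-0.2,0,0],[-0.2,0,0],[-0.2,0,0]],"hand":[17,17,17,17,17,17,17,17]}'
python3 -m pendant '{"slide":[[0,-0.06,0],[0,-0.06,0],[0,-0.06,0],[0,-0.06,0],[0,-0.06,0],[0,-0.06,0],[0,-0.06,0],[0,-0.06,0]],"rot":[[-0.15,0,0],[-0.15,0,0],[-0.15,0,0],[-0.15,0,0],[-0.15,0,0],[-0.15,0,0],[-0.15,0,0],[-0.15,0,0]],"hand":[17,17,17,17,17,17,17,17]}'
python3 st.py f wrist
python3 -c "
from h import *
crop('pics/f_wrist.png',200,150,440,350,3,'pics/f_cw.png')"
```

```text
t: 11.25
position: [538.7, -247.2, 158.7]
orientation: [0.039, 0.814, 0.579, 0.028]
ft_force: [0.6, -0.2, -0.1]
opening: 17.3
t: 12.05
position: [527.6, -243.4, 156.8]
orientation: [0.09, 0.81, 0.576, 0.064]
ft_force: [0.3, -0.3, 0.5]
opening: 17.1
t 12.05 case X,Y,Z [ 26.5   1.8 156.8] alpha 77.33 zt [ 0.219 -0.001 -0.976] yt [ 0.976 -0.004  0.219] open 17.1 f [ 0.3 -0.3  0.5] q [-0.53  0.38  1.79  0.06  0.75 -0.24]
along lid-dir rho 93.7 c 2.1
```

View pics/f_cw.png

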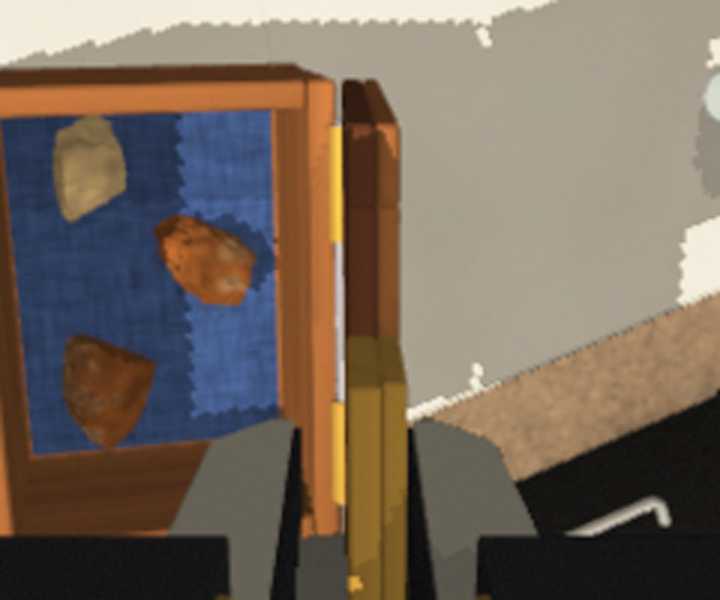

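```bash
python3 -m pendant '{"slide":[[0,-0.06,0],[0,-0.06,0],[0,-0.06,0]],"rot":[[-0.15,0,0],[-0.15,0,0],[-0.15,0,0]],"hand":[16,15,15]}'
python3 st.py g wrist scene
python3 -c "
from h import *
crop('pics/g_wrist.png',200,150,440,350,3,'pics/g_cw.png');crop('pics/g_scene.png',320,200,480,340,4,'pics/g_c.png')"
```

```text
t: 12.4
position: [523.5, -241.9, 155.7]
orientation: [0.109, 0.808, 0.574, 0.077]
ft_force: [0.8, 0.7, 0.4]
opening: 14.7
t 12.4 case X,Y,Z [ 22.    1.8 155.7] alpha 74.63 zt [ 0.265 -0.001 -0.964] yt [ 0.964 -0.004  0.265] open 14.7 f [0.8 0.7 0.4] q [-0.54  0.36  1.84  0.09  0.68 -0.27]
along lid-dir rho 93.6 c 1.9
```

View pics/g_cw.png

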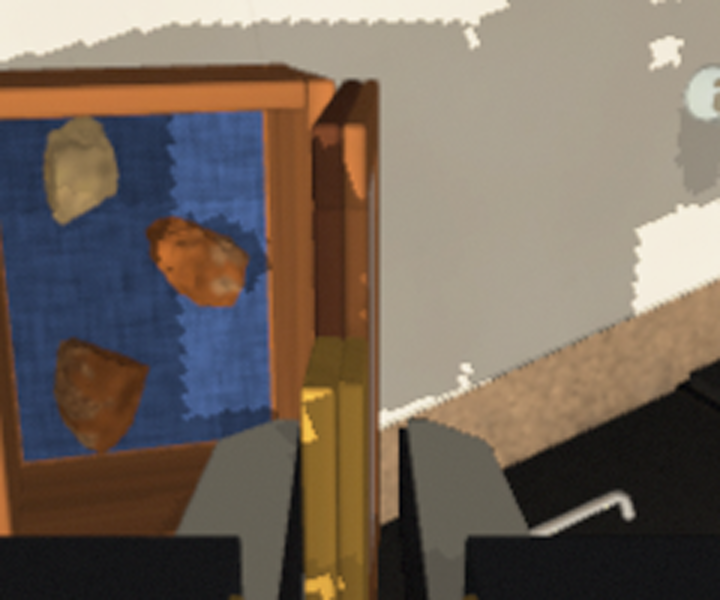

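View pics/g_c.png

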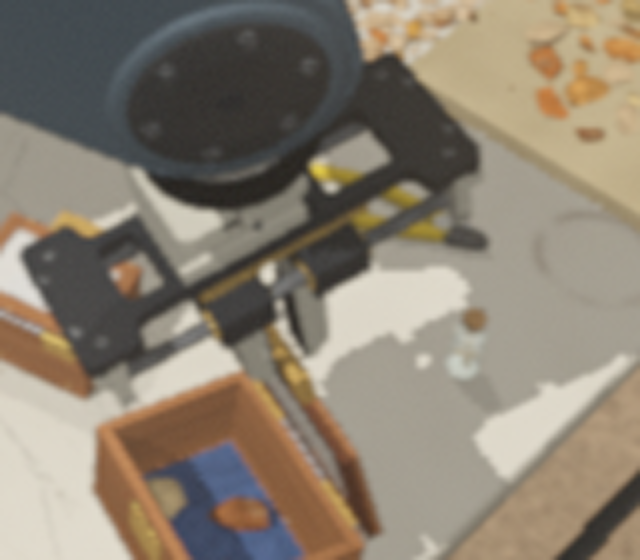

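```bash
cat > plan.py <<'E'
import sys
from st import *
from scipy.optimize import brentq
H=np.array([43.,65.])
def E(th): return H+114*np.array([-np.cos(th),np.sin(th)])+np.array([np.sin(th),np.cos(th)])
def info(X,Z,a,g):
    n=np.array([np.sin(a),np.cos(a)]); t=np.array([np.cos(a),-np.sin(a)]); F=np.array([X,Z])-g/2*n
    f=lambda th:(E(th)-F)@n
    try: th=brentq(f,-.3,min(a,1.6)) 
    except Exception: th=np.nan
    return th,(F-E(th))@t
def tcp(th,a,g,s):
    n=np.array([np.sin(a),np.cos(a)]); t=np.array([np.cos(a),-np.sin(a)]); return E(th)+s*t+g/2*n
def plan(N,th1,al1,g1,s1):
    s,p,al,m=state(); a0=np.radians(al); g0=s["opening"]; th0,s0=info(p[0],p[2],a0,g0)
    print("now th %.3f s %.1f alpha %.1f g %.1f Y %.1f"%(th0,s0,al,g0,p[1]))
    X=np.array([p[0],p[2]]);a=a0; S=[];Rr=[];G=[]
    for k in range(1,N+1):
        u=k/N; th=th0+(th1-th0)*u; an=a0+(np.radians(al1)-a0)*u; g=g0+(g1-g0)*u; sv=s0+(s1-s0)*u
        T=tcp(th,an,g,sv); d=T-X; y=np.array([np.sin(a),np.cos(a)]); z=np.array([np.cos(a),-np.sin(a)])
        v=[0,round(d@y/25,2),round(d@z/25,2)]; r=round(np.degrees(an-a)/6,2)
        X=X+25*(v[1]*y+v[2]*z); a=a+np.radians(6*r); S.append(v);Rr.append([r,0,0]);G.append(round(g))
    print("slide",S);print("rot",[q[0] for q in Rr]);print("hand",G)
    pw=C+R.from_euler('z',PSI).apply([X[0],p[1],X[1]]); print("end th,s",info(X[0],X[1],a,g1),"X,Z",X.round(1),"ik",ik(pw,Rcase(a,PSI)).round(2))
    b=X+84*np.array([-np.cos(a),np.sin(a)])-94*np.array([np.sin(a),np.cos(a)]); uf=X+g1/2*np.array([np.sin(a),np.cos(a)]); print("body low",b.round(),"upper tip",uf.round())
if __name__=="__main__": plan(int(sys.argv[1]),*map(float,sys.argv[2:6]))
E
python3 plan.py 8 1.12 71 47 18
```

```text
now th 1.260 s 20.9 alpha 74.7 g 14.8 Y 1.9
slide [[0, np.float64(0.01), np.float64(-0.01)], [0, np.float64(0.01), np.float64(-0.02)], [0, np.float64(0.0), np.float64(-0.01)], [0, np.float64(0.01), np.float64(-0.02)], [0, np.float64(0.01), np.float64(-0.01)], [0, np.float64(0.0), np.float64(-0.01)], [0, np.float64(0.01), np.float64(-0.02)], [0, np.float64(0.01), np.float64(-0.01)]]
rot [np.float64(-0.08), np.float64(-0.07), np.float64(-0.08), np.float64(-0.08), np.float64(-0.07), np.float64(-0.08), np.float64(-0.08), np.float64(-0.07)]
hand [19, 23, 27, 31, 35, 39, 43, 47]
end th,s (1.1202037634942403, np.float64(17.999317455233626)) X,Z [ 22.3 158.7] ik [-0.55  0.34  1.89  0.13  0.6  -0.31]
body low [-94. 208.] upper tip [ 45. 166.]
```

```bash
python3 -m pendant '{"slide":[[0,0.01,-0.01],[0,0.01,-0.02],[0,0,-0.01],[0,0.01,-0.02],[0,0.01,-0.01],[0,0,-0.01],[0,0.01,-0.02],[0,0.01,-0.01]],"rot":[[-0.08,0,0],[-0.07,0,0],[-0.08,0,0],[-0.08,0,0],[-0.07,0,0],[-0.08,0,0],[-0.08,0,0],[-0.07,0,0]],"hand":[19,23,27,31,35,39,43,47]}'
python3 st.py h wrist
python3 plan.py 8 0.98 67.5 80 16
python3 -c "
from h import *
crop('pics/h_wrist.png',200,150,440,350,3,'pics/h_cw.png')"
```

```text
t: 13.3
position: [524.2, -242.2, 158.9]
orientation: [0.134, 0.804, 0.572, 0.096]
ft_force: [0.2, 0.1, -0.5]
opening: 45.2
t 13.3 case X,Y,Z [ 22.8   1.8 158.9] alpha 71.0 zt [ 0.325 -0.001 -0.946] yt [ 0.946 -0.004  0.325] open 45.2 f [ 0.2  0.1 -0.5] q [-0.55  0.34  1.88  0.12  0.6  -0.3 ]
along lid-dir rho 96.0 c 9.6
now th 1.126 s 18.0 alpha 71.0 g 46.7 Y 1.9
slide [[0, np.float64(0.01), np.float64(-0.01)], [0, np.float64(0.0), np.float64(-0.01)], [0, np.float64(0.01), np.float64(-0.0)], [0, np.float64(0.01), np.float64(-0.01)], [0, np.float64(0.0), np.float64(-0.01)], [0, np.float64(0.01), np.float64(-0.01)], [0, np.float64(0.0), np.float64(-0.0)], [0, np.float64(0.01), np.float64(-0.01)]]
rot [np.float64(-0.07), np.float64(-0.08), np.float64(-0.07), np.float64(-0.07), np.float64(-0.07), np.float64(-0.08), np.float64(-0.07), np.float64(-0.07)]
hand [51, 55, 59, 63, 67, 72, 76, 80]
end th,s (0.9796538179806613, np.float64(16.019142975246787)) X,Z [ 23.4 160.7] ik [-0.55  0.32  1.93  0.17  0.52 -0.36]
body low [-96. 202.] upper tip [ 60. 176.]
```

View pics/h_cw.png

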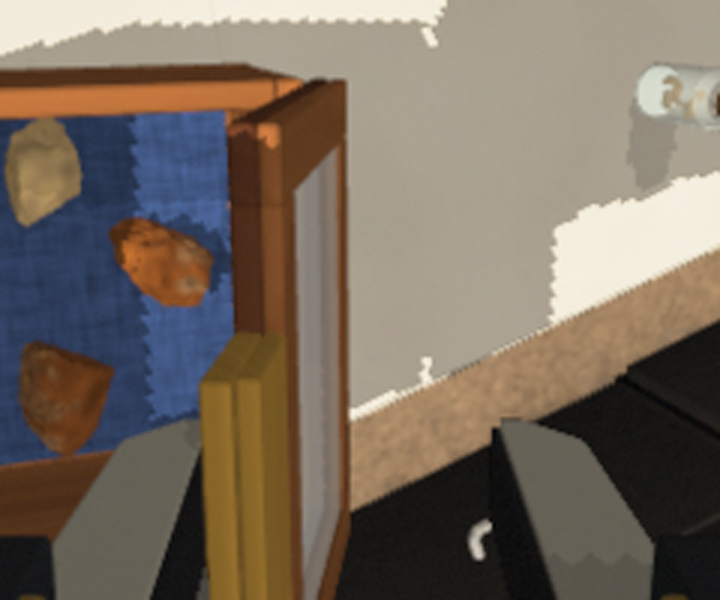

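```bash
python3 -m pendant '{"slide":[[0,0.01,-0.01],[0,0,-0.01],[0,0.01,0],[0,0.01,-0.01],[0,0,-0.01],[0,0.01,-0.01],[0,0,0],[0,0.01,-0.01]],"rot":[[-0.07,0,0],[-0.08,0,0],[-0.07,0,0],[-0.07,0,0],[-0.07,0,0],[-0.08,0,0],[-0.07,0,0],[-0.07,0,0]],"hand":[51,55,59,63,67,72,76,80]}'
python3 st.py i 
python3 plan.py 8 0.76 65.5 80 15
```

```text
t: 14.15
position: [524.8, -242.4, 160.7]
orientation: [0.159, 0.799, 0.568, 0.113]
ft_force: [-0.1, -1.0, 0.6]
opening: 78.5
t 14.15 case X,Y,Z [ 23.4   1.8 160.7] alpha 67.53 zt [ 0.382 -0.002 -0.924] yt [ 0.924 -0.004  0.382] open 78.5 f [-0.1 -1.   0.6] q [-0.55  0.32  1.92  0.17  0.52 -0.35]
along lid-dir rho 96.7 c 16.7
now th 0.987 s 16.2 alpha 67.5 g 78.5 Y 1.8
slide [[0, np.float64(-0.12), np.float64(0.01)], [0, np.float64(-0.12), np.float64(0.02)], [0, np.float64(-0.12), np.float64(0.02)], [0, np.float64(-0.12), np.float64(0.02)], [0, np.float64(-0.11), np.float64(0.02)], [0, np.float64(-0.12), np.float64(0.03)], [0, np.float64(-0.12), np.float64(0.03)], [0, np.float64(-0.11), np.float64(0.03)]]
rot [np.float64(-0.04), np.float64(-0.04), np.float64(-0.05), np.float64(-0.04), np.float64(-0.04), np.float64(-0.04), np.float64(-0.05), np.float64(-0.04)]
hand [79, 79, 79, 79, 79, 80, 80, 80]
end th,s (0.7600847300179442, np.float64(14.96134126303071)) X,Z [  3.7 147.2] ik [-0.57  0.3   2.01  0.24  0.43 -0.44]
body low [-117.  185.] upper tip [ 40. 164.]
```

```bash
python3 -m pendant '{"slide":[[0,-0.12,0.01],[0,-0.12,0.02],[0,-0.12,0.02],[0,-0.12,0.02],[0,-0.11,0.02],[0,-0.12,0.03],[0,-0.12,0.03],[0,-0.11,0.03]],"rot":[[-0.04,0,0],[-0.04,0,0],[-0.05,0,0],[-0.04,0,0],[-0.04,0,0],[-0.04,0,0],[-0.05,0,0],[-0.04,0,0]],"hand":[80,80,80,80,80,80,80,80]}'
python3 st.py j wrist scene
python3 plan.py 8 0.54 64 80 15
python3 -c "
from h import *
crop('pics/j_wrist.png',140,150,460,390,2.5,'pics/j_cw.png')
crop('pics/j_scene.png',320,200,480,340,4,'pics/j_c.png')"
```

```text
t: 14.95
position: [505.9, -235.8, 147.1]
orientation: [0.173, 0.796, 0.566, 0.123]
ft_force: [0.6, 0.8, -1.1]
opening: 80.2
t 14.95 case X,Y,Z [  3.5   1.9 147.1] alpha 65.5 zt [ 0.415 -0.002 -0.91 ] yt [ 0.91  -0.004  0.415] open 80.2 f [ 0.6  0.8 -1.1] q [-0.57  0.3   2.01  0.23  0.43 -0.43]
along lid-dir rho 91.9 c -3.8
now th 0.753 s 14.8 alpha 65.6 g 80.3 Y 2.0
slide [[0, np.float64(-0.11), np.float64(0.04)], [0, np.float64(-0.11), np.float64(0.05)], [0, np.float64(-0.11), np.float64(0.05)], [0, np.float64(-0.11), np.float64(0.05)], [0, np.float64(-0.1), np.float64(0.05)], [0, np.float64(-0.11), np.float64(0.05)], [0, np.float64(-0.1), np.float64(0.06)], [0, np.float64(-0.1), np.float64(0.06)]]
rot [np.float64(-0.03), np.float64(-0.03), np.float64(-0.04), np.float64(-0.03), np.float64(-0.03), np.float64(-0.03), np.float64(-0.04), np.float64(-0.03)]
hand [80, 80, 80, 80, 80, 80, 80, 80]
end th,s (0.5406048565507738, np.float64(15.008767246914228)) X,Z [-11.7 128.6] ik [-0.58  0.31  2.08  0.34  0.33 -0.55]
body low [-133.  163.] upper tip [ 24. 146.]
```

View pics/j_cw.png

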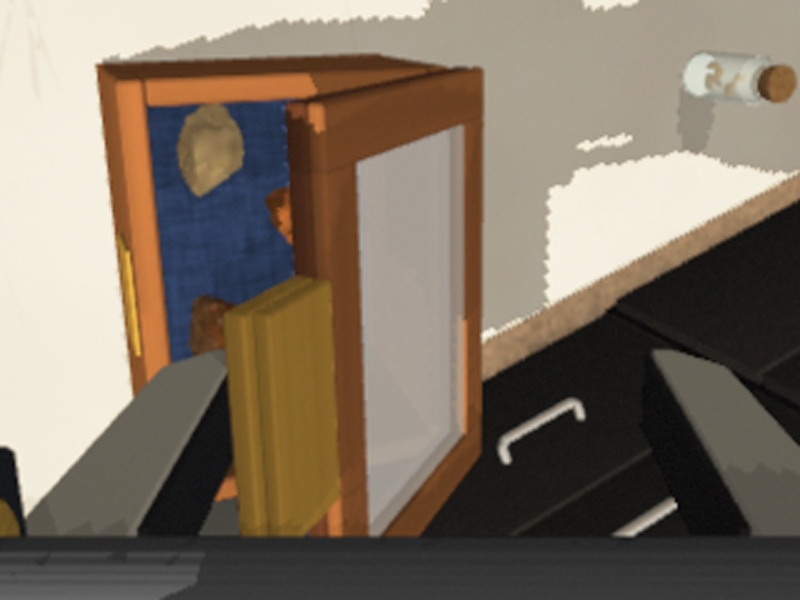

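View pics/j_c.png

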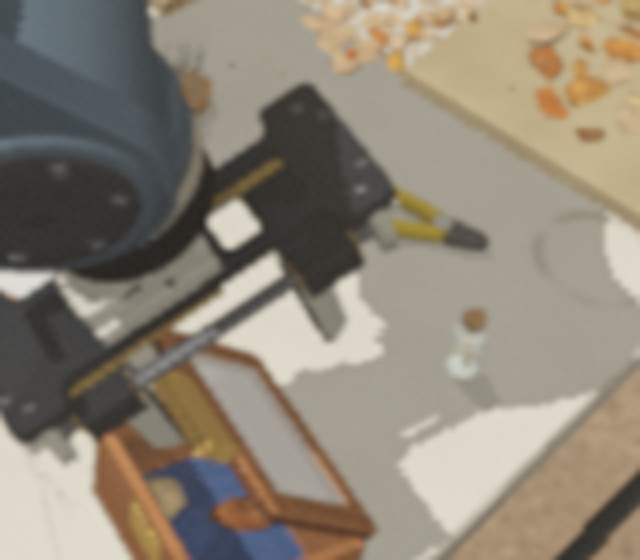

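```bash
python3 -m pendant '{"slide":[[0,-0.11,0.04],[0,-0.11,0.05],[0,-0.11,0.05],[0,-0.11,0.05],[0,-0.1,0.05],[0,-0.11,0.05],[0,-0.1,0.06],[0,-0.1,0.06]],"rot":[[-0.03,0,0],[-0.03,0,0],[-0.04,0,0],[-0.03,0,0],[-0.03,0,0],[-0.03,0,0],[-0.04,0,0],[-0.03,0,0]],"hand":[80,80,80,80,80,80,80,80]}'
python3 plan.py 8 0.36 63 85 15
```

```text
t: 15.85
position: [491.9, -230.9, 128.7]
orientation: [0.184, 0.794, 0.565, 0.131]
ft_force: [-1.9, 0.2, -0.2]
opening: 80.1
now th 0.543 s 15.2 alpha 64.0 g 80.1 Y 2.0
slide [[0, np.float64(-0.07), np.float64(0.05)], [0, np.float64(-0.08), np.float64(0.06)], [0, np.float64(-0.07), np.float64(0.05)], [0, np.float64(-0.07), np.float64(0.06)], [0, np.float64(-0.07), np.float64(0.06)], [0, np.float64(-0.07), np.float64(0.06)], [0, np.float64(-0.06), np.float64(0.06)], [0, np.float64(-0.07), np.float64(0.07)]]
rot [np.float64(-0.02), np.float64(-0.02), np.float64(-0.02), np.float64(-0.02), np.float64(-0.02), np.float64(-0.02), np.float64(-0.02), np.float64(-0.02)]
hand [81, 81, 82, 83, 83, 84, 84, 85]
end th,s (0.3595366836186696, np.float64(15.004686146492759)) X,Z [-18.7 112. ] ik [-0.59  0.33  2.12  0.46  0.27 -0.67]
body low [-141.  144.] upper tip [ 19. 131.]
```

```bash
python3 -m pendant '{"slide":[[0,-0.07,0.05],[0,-0.08,0.06],[0,-0.07,0.05],[0,-0.07,0.06],[0,-0.07,0.06],[0,-0.07,0.06],[0,-0.06,0.06],[0,-0.07,0.07]],"rot":[[-0.02,0,0],[-0.02,0,0],[-0.02,0,0],[-0.02,0,0],[-0.02,0,0],[-0.02,0,0],[-0.02,0,0],[-0.02,0,0]],"hand":[81,81,82,83,83,84,84,85]}'
python3 st.py k wrist scene top
python3 plan.py 8 0.22 62.5 85 15
python3 -c "
from h import *
crop('pics/k_wrist.png',140,150,460,390,2.5,'pics/k_cw.png')
crop('pics/k_scene.png',320,240,440,370,4,'pics/k_c.png')"
```

```text
t: 16.65
position: [485.1, -228.6, 112.1]
orientation: [0.19, 0.792, 0.563, 0.135]
ft_force: [0.4, 0.9, -1.0]
opening: 84.8
t 16.65 case X,Y,Z [-18.5   2.  112.1] alpha 62.99 zt [ 0.454 -0.002 -0.891] yt [ 0.891 -0.004  0.454] open 84.8 f [ 0.4  0.9 -1. ] q [-0.59  0.33  2.11  0.44  0.27 -0.65]
along lid-dir rho 70.8 c -35.2
now th 0.362 s 15.1 alpha 63.0 g 84.8 Y 2.0
slide [[0, np.float64(-0.06), np.float64(0.05)], [0, np.float64(-0.06), np.float64(0.05)], [0, np.float64(-0.05), np.float64(0.06)], [0, np.float64(-0.06), np.float64(0.05)], [0, np.float64(-0.05), np.float64(0.06)], [0, np.float64(-0.06), np.float64(0.06)], [0, np.float64(-0.05), np.float64(0.05)], [0, np.float64(-0.05), np.float64(0.06)]]
rot [np.float64(-0.01), np.float64(-0.01), np.float64(-0.01), np.float64(-0.01), np.float64(-0.01), np.float64(-0.01), np.float64(-0.02), np.float64(-0.01)]
hand [85, 85, 85, 85, 85, 85, 85, 85]
end th,s (0.2209437072542903, np.float64(15.078879390135834)) X,Z [-23.4  97.2] ik [-0.59  0.35  2.14  0.59  0.22 -0.81]
body low [-146.  128.] upper tip [ 14. 117.]
```

View pics/k_cw.png

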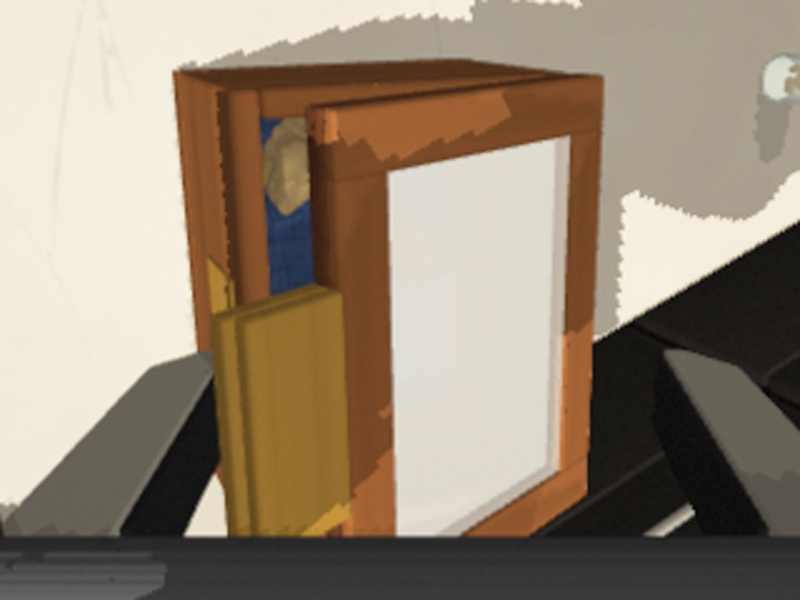

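View pics/k_c.png

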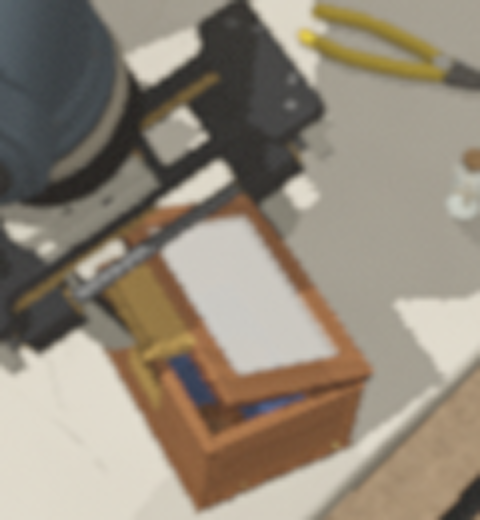

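```bash
python3 - <<'E'
from fit import *
for th in (.2,.25,.3,.36,.42):
    a,b=pts([502,-236.5,-.33,th]); q=proj("scene",b[1:2]); q2=proj("scene",a[1:2]); print(th,((q-[320,240])*4).round(), ((q2-[320,240])*4).round())
E
```

```text
0.2 [[211. 424.]] [[204. 446.]]
0.25 [[214. 419.]] [[204. 446.]]
0.3 [[217. 413.]] [[204. 446.]]
0.36 [[221. 406.]] [[204. 446.]]
0.42 [[226. 399.]] [[204. 446.]]
```

```bash
python3 -m pendant '{"slide":[[0,-0.06,0.05],[0,-0.06,0.05],[0,-0.05,0.06],[0,-0.06,0.05],[0,-0.05,0.06],[0,-0.06,0.06],[0,-0.05,0.05],[0,-0.05,0.06]],"rot":[[-0.01,0,0],[-0.01,0,0],[-0.01,0,0],[-0.01,0,0],[-0.01,0,0],[-0.01,0,0],[-0.02,0,0],[-0.01,0,0]],"hand":[85,85,85,85,85,85,85,85]}'
python3 plan.py 8 0.12 62.5 88 14
```

```text
t: 17.6
position: [480.6, -227.1, 97.3]
orientation: [0.194, 0.792, 0.563, 0.138]
ft_force: [-0.1, 0.4, -0.4]
opening: 85.3
now th 0.220 s 15.0 alpha 62.5 g 85.3 Y 2.0
slide [[0, np.float64(-0.03), np.float64(0.04)], [0, np.float64(-0.03), np.float64(0.04)], [0, np.float64(-0.03), np.float64(0.04)], [0, np.float64(-0.03), np.float64(0.04)], [0, np.float64(-0.03), np.float64(0.04)], [0, np.float64(-0.02), np.float64(0.04)], [0, np.float64(-0.03), np.float64(0.04)], [0, np.float64(-0.03), np.float64(0.04)]]
rot [np.float64(0.0), np.float64(0.0), np.float64(0.0), np.float64(0.0), np.float64(0.0), np.float64(0.01), np.float64(-0.0), np.float64(-0.0)]
hand [86, 86, 86, 87, 87, 87, 88, 88]
end th,s (0.11847988361161832, np.float64(13.828764365342014)) X,Z [-24.7  87.5] ik [-0.59  0.37  2.15  0.66  0.2  -0.89]
body low [-147.  119.] upper tip [ 14. 108.]
```

```bash
python3 -m pendant '{"slide":[[0,-0.03,0.04],[0,-0.03,0.04],[0,-0.03,0.04],[0,-0.03,0.04],[0,-0.03,0.04],[0,-0.02,0.04],[0,-0.03,0.04],[0,-0.03,0.04]],"rot":[[0,0,0],[0,0,0],[0,0,0],[0,0,0],[0,0,0],[0,0,0],[0,0,0],[0,0,0]],"hand":[86,86,86,87,87,87,88,88]}'
python3 st.py l wrist scene
python3 plan.py 8 0.05 62.5 90 14
python3 -c "
from h import *
crop('pics/l_wrist.png',140,150,460,390,2.5,'pics/l_cw.png')
crop('pics/l_scene.png',320,240,440,370,4,'pics/l_c.png')"
```

```text
t: 18.4
position: [479.4, -226.6, 87.6]
orientation: [0.194, 0.792, 0.563, 0.138]
ft_force: [0.3, -0.0, -0.4]
opening: 88.0
t 18.4 case X,Y,Z [-24.6   2.   87.6] alpha 62.46 zt [ 0.462 -0.002 -0.887] yt [ 0.887 -0.004  0.462] open 88.0 f [ 0.3 -0.  -0.4] q [-0.59  0.37  2.14  0.65  0.2  -0.87]
along lid-dir rho 52.2 c -51.3
now th 0.119 s 13.9 alpha 62.5 g 87.9 Y 2.0
slide [[0, np.float64(-0.02), np.float64(0.03)], [0, np.float64(-0.01), np.float64(0.04)], [0, np.float64(-0.02), np.float64(0.03)], [0, np.float64(-0.02), np.float64(0.03)], [0, np.float64(-0.01), np.float64(0.04)], [0, np.float64(-0.02), np.float64(0.03)], [0, np.float64(-0.01), np.float64(0.03)], [0, np.float64(-0.02), np.float64(0.04)]]
rot [np.float64(0.0), np.float64(0.0), np.float64(0.0), np.float64(0.0), np.float64(0.0), np.float64(0.0), np.float64(0.0), np.float64(0.0)]
hand [88, 88, 89, 89, 89, 89, 90, 90]
end th,s (0.04892999452108568, np.float64(13.947797203021805)) X,Z [-24.5  80. ] ik [-0.59  0.39  2.15  0.73  0.18 -0.96]
body low [-147.  111.] upper tip [ 15. 101.]
```

View pics/l_cw.png

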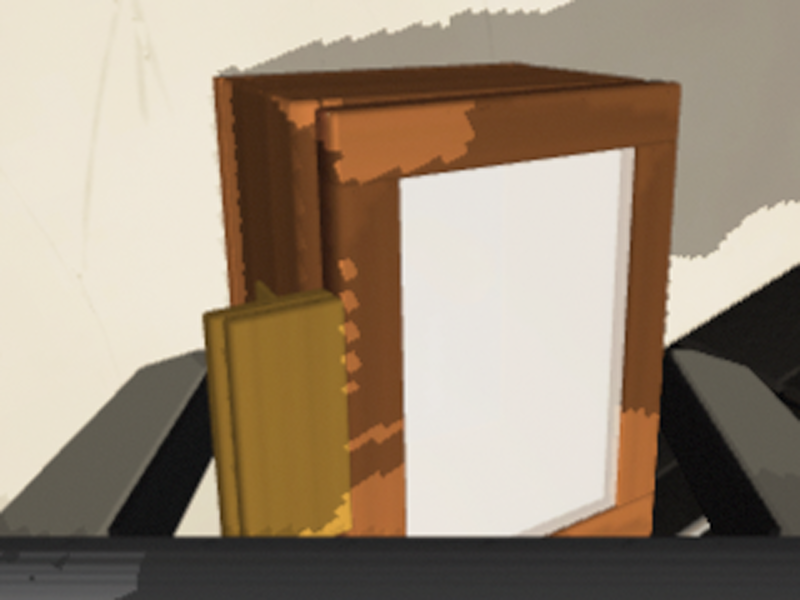

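View pics/l_c.png

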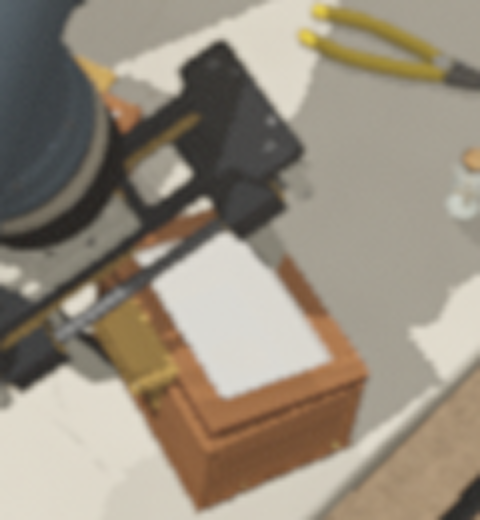

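```bash
python3 -m pendant '{"slide":[[0,-0.02,0.03],[0,-0.01,0.04],[0,-0.02,0.03],[0,-0.02,0.03],[0,-0.01,0.04],[0,-0.02,0.03],[0,-0.01,0.03],[0,-0.02,0.04]],"rot":[[0,0,0],[0,0,0],[0,0,0],[0,0,0],[0,0,0],[0,0,0],[0,0,0],[0,0,0]],"hand":[88,88,89,89,89,89,90,90]}'
python3 st.py m scene
python3 plan.py 8 0.0 62.5 91 13.5
python3 -c "
from h import *
crop('pics/m_scene.png',320,240,440,370,5,'pics/m_c.png')"
```

```text
t: 19.3
position: [479.6, -226.7, 80.1]
orientation: [0.194, 0.792, 0.563, 0.138]
ft_force: [-1.6, 1.0, 0.3]
opening: 90.0
t 19.3 case X,Y,Z [-24.3   2.   80.1] alpha 62.46 zt [ 0.462 -0.002 -0.887] yt [ 0.887 -0.004  0.462] open 90.0 f [-1.6  1.   0.3] q [-0.59  0.39  2.15  0.71  0.18 -0.93]
along lid-dir rho 45.5 c -54.5
now th 0.049 s 14.0 alpha 62.5 g 90.0 Y 2.0
slide [[0, np.float64(-0.01), np.float64(0.02)], [0, np.float64(-0.01), np.float64(0.02)], [0, np.float64(-0.02), np.float64(0.02)], [0, np.float64(-0.01), np.float64(0.03)], [0, np.float64(-0.01), np.float64(0.02)], [0, np.float64(-0.01), np.float64(0.02)], [0, np.float64(-0.01), np.float64(0.02)], [0, np.float64(-0.01), np.float64(0.02)]]
rot [np.float64(0.0), np.float64(0.0), np.float64(0.0), np.float64(0.0), np.float64(0.0), np.float64(0.0), np.float64(0.0), np.float64(0.01)]
hand [90, 90, 90, 91, 91, 91, 91, 91]
end th,s (0.00038243436535095095, np.float64(13.397953418224514)) X,Z [-24.4  75.1] ik [-0.59  0.4   2.15  0.78  0.17 -1.01]
body low [-147.  106.] upper tip [16. 96.]
```

View pics/m_c.png

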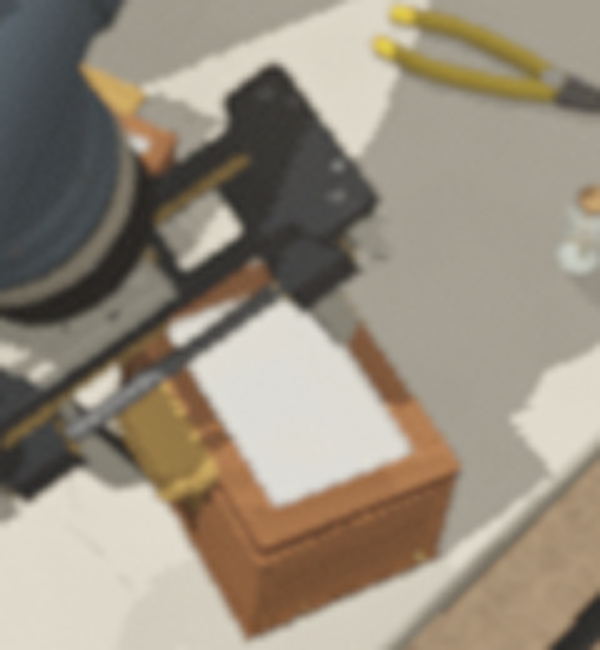

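```bash
python3 -m pendant '{"slide":[[0,-0.01,0.02],[0,-0.01,0.02],[0,-0.02,0.02],[0,-0.01,0.03],[0,-0.01,0.02],[0,-0.01,0.02],[0,-0.01,0.02],[0,-0.01,0.02]],"rot":[[0,0,0],[0,0,0],[0,0,0],[0,0,0],[0,0,0],[0,0,0],[0,0,0],[0,0,0]],"hand":[90,90,90,90,90,90,90,90]}'
python3 st.py n scene wrist
python3 -c "
from h import *
crop('pics/n_scene.png',320,240,440,370,5,'pics/n_c.png')
crop('pics/n_wrist.png',140,150,460,390,2.5,'pics/n_cw.png')"
```

```text
t: 20.15
position: [479.6, -226.7, 75.4]
orientation: [0.194, 0.792, 0.563, 0.138]
ft_force: [-0.4, 0.2, 0.1]
opening: 90.1
t 20.15 case X,Y,Z [-24.3   2.   75.4] alpha 62.45 zt [ 0.462 -0.002 -0.887] yt [ 0.887 -0.004  0.462] open 90.1 f [-0.4  0.2  0.1] q [-0.59  0.4   2.15  0.76  0.17 -0.98]
along lid-dir rho 41.3 c -56.7
```

View pics/n_c.png

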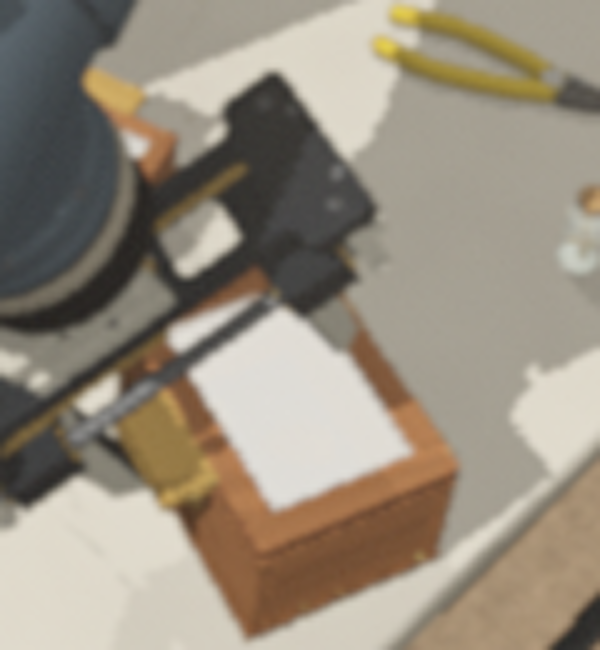

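View pics/n_cw.png

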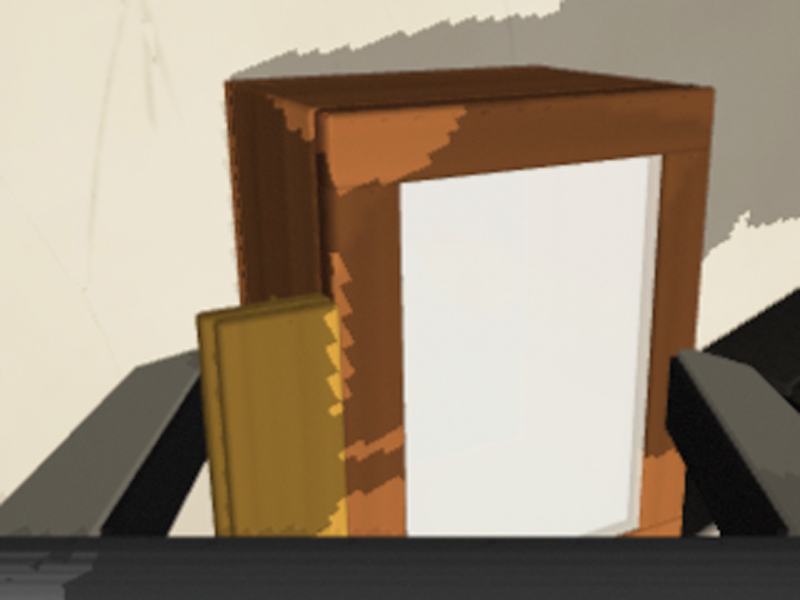

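```bash
python3 -m pendant '{"slide":[[0,-0.01,0.02],[0,-0.01,0.02],[0,-0.01,0.02],[0,-0.01,0.02],[0,-0.01,0.02],[0,-0.01,0.02],[0,-0.01,0.02],[0,-0.01,0.02]],"rot":[[0,0,0],[0,0,0],[0,0,0],[0,0,0],[0,0,0],[0,0,0],[0,0,0],[0,0,0]],"hand":[90,90,90,90,90,90,90,90]}'
python3 st.py o scene wrist
python3 -c "
from h import *
crop('pics/o_scene.png',320,240,440,370,5,'pics/o_c.png')
crop('pics/o_wrist.png',140,150,460,390,2.5,'pics/o_cw.png')"
```

```text
t: 21.05
position: [479.7, -226.7, 70.9]
orientation: [0.194, 0.792, 0.563, 0.138]
ft_force: [0.1, -0.1, -0.0]
opening: 90.0
t 21.05 case X,Y,Z [-24.3   2.   70.9] alpha 62.46 zt [ 0.462 -0.002 -0.887] yt [ 0.887 -0.004  0.462] open 90.0 f [ 0.1 -0.1 -0. ] q [-0.59  0.41  2.15  0.81  0.16 -1.03]
along lid-dir rho 37.2 c -58.7
```

View pics/o_c.png

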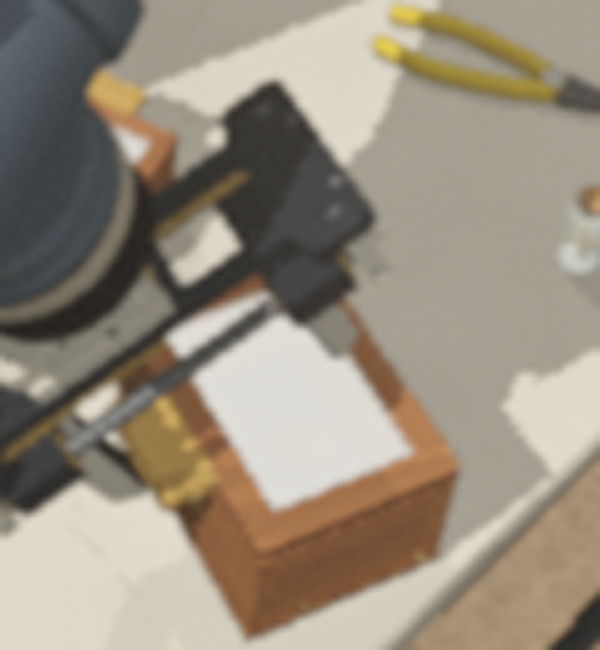

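View pics/o_cw.png

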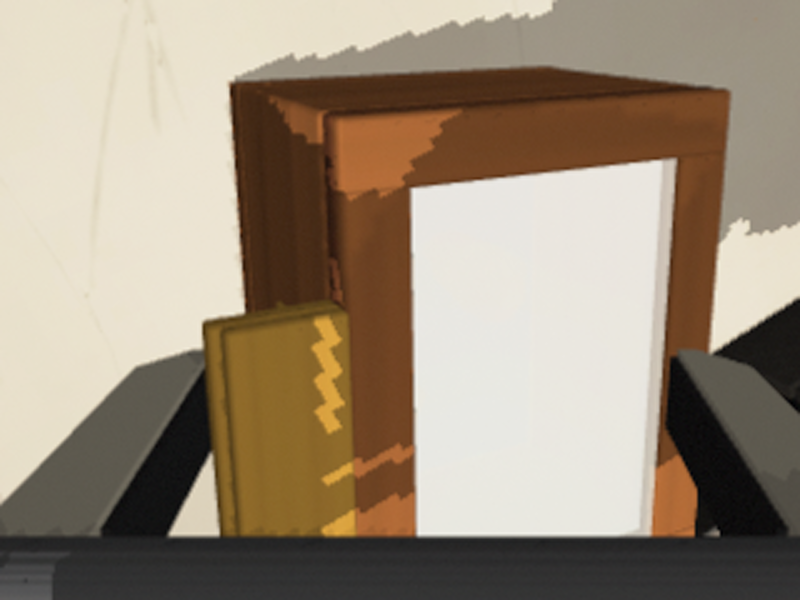

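```bash
python3 - <<'E'
import cv2,numpy as np
# shift of lid front-right area between scene pics by phase correlation
def reg(f,x0,y0,x1,y1): return cv2.cvtColor(cv2.imread(f),cv2.COLOR_BGR2GRAY)[y0:y1,x0:x1].astype(np.float32)
for a,b in (("l","m"),("m","n"),("n","o")):
    A=reg(f"pics/{a}_scene.png",364,325,416,365);B=reg(f"pics/{b}_scene.png",364,325,416,365)
    d=np.abs(A-B); ys,xs=np.where(d>12); print(a,b,cv2.phaseCorrelate(A,B,cv2.createHanningWindow(A.shape[::-1],cv2.CV_32F)),d.mean().round(2),d.max(),len(ys))
E
```

```text
l m ((-0.42259697638492355, 0.9438332480880938), 0.8570996717170433) 5.2 75.0 264
m n ((-0.3364793526178964, 0.3854998128034879), 0.9047682894600763) 2.97 45.0 141
n o ((-0.03303310124120884, -0.09112516351428113), 0.9079784552256266) 0.72 10.0 0
```

```bash
python3 -m pendant '{"slide":[[0,-0.05,-0.02],[0,-0.1,-0.05],[0,-0.2,-0.1],[0,-0.2,-0.1],[0,-0.2,-0.1],[0,-0.2,-0.1],[0,-0.2,-0.1],[0,-0.2,-0.1]],"rot":[[0,0,0],[0,0,0],[0,0,0],[0,0,0],[0,0,0],[0,0,0],[0,0,0],[0,0,0]],"hand":[90,90,90,90,90,90,90,90]}'
python3 st.py p scene wrist
python3 -c "
from h import *
crop('pics/p_scene.png',300,230,460,370,4,'pics/p_c.png')"
```

```text
t: 21.95
position: [443.6, -214.2, 70.2]
orientation: [0.194, 0.792, 0.563, 0.138]
ft_force: [0.0, -0.2, 0.7]
opening: 89.9
t 21.95 case X,Y,Z [-62.4   2.2  70.2] alpha 62.46 zt [ 0.462 -0.002 -0.887] yt [ 0.887 -0.004  0.462] open 89.9 f [ 0.  -0.2  0.7] q [-0.62  0.37  2.24  1.08  0.15 -1.32]
along lid-dir rho 54.2 c -92.9
```

View pics/p_c.png

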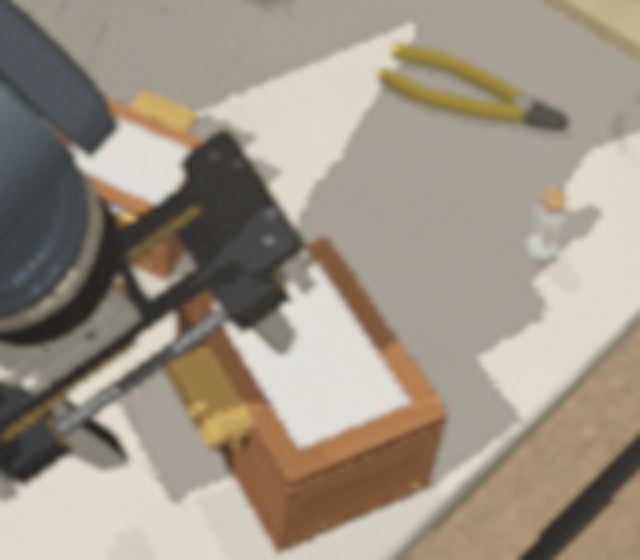

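View pics/p_wrist.png

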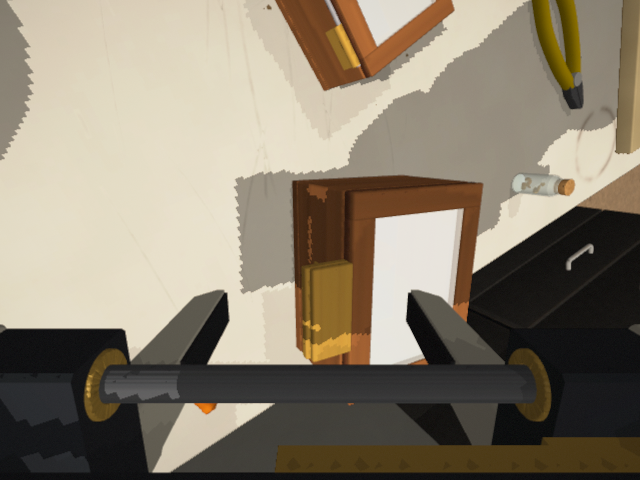

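```bash
python3 -m pendant '{"slide":[[0,0.2,-0.4],[0,0.2,-0.4],[0,0.2,-0.4],[0,0.2,-0.4],[0,0.2,-0.4],[0,0.2,-0.4],[0,0.2,-0.4],[0,0.2,-0.4]],"rot":[[0,0,0],[0,0,0],[0,0,0],[0,0,0],[0,0,0],[0,0,0],[0,0,0],[0,0,0]],"hand":[90,90,90,90,90,90,90,90]}'
python3 -m pendant '{"slide":[[0,-0.2,-0.8],[0,-0.2,-0.8],[0,-0.2,-0.8],[0,-0.2,-0.8],[0,-0.2,-0.8],[0,-0.2,-0.8],[0,0,0],[0,0,0]],"rot":[[0.2,0,0],[0.2,0,0],[0.2,0,0],[0.2,0,0],[0.2,0,0],[0.2,0,0],[0,0,0],[0,0,0]],"hand":[90,90,90,90,90,90,90,90]}'
python3 st.py q scene top
python3 -c "
from h import *
crop('pics/q_scene.png',300,230,460,370,4,'pics/q_c.png')
crop('pics/q_top.png',300,120,520,360,2.5,'pics/q_ct.png')"
```

```text
t: 22.85
position: [442.6, -213.9, 160.1]
orientation: [0.194, 0.792, 0.563, 0.138]
ft_force: [0.2, -0.2, 0.6]
opening: 89.9
t: 23.65
position: [370.0, -188.7, 256.1]
orientation: [0.144, 0.802, 0.57, 0.102]
ft_force: [0.6, 0.4, -0.5]
opening: 90.1
t 23.65 case X,Y,Z [-140.3    2.5  256.1] alpha 69.6 zt [ 0.349 -0.002 -0.937] yt [ 0.937 -0.004  0.349] open 90.1 f [ 0.6  0.4 -0.5] q [-0.66 -0.13  2.14  0.16  0.79 -0.41]
along lid-dir rho 243.7 c -107.1
```

View pics/q_c.png

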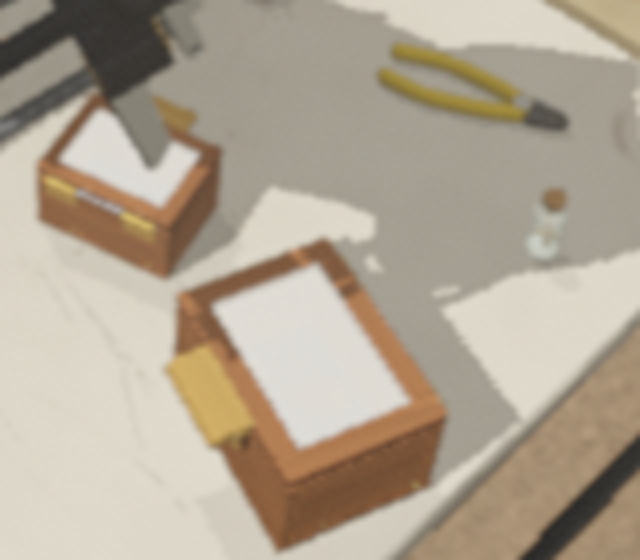

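View pics/q_ct.png

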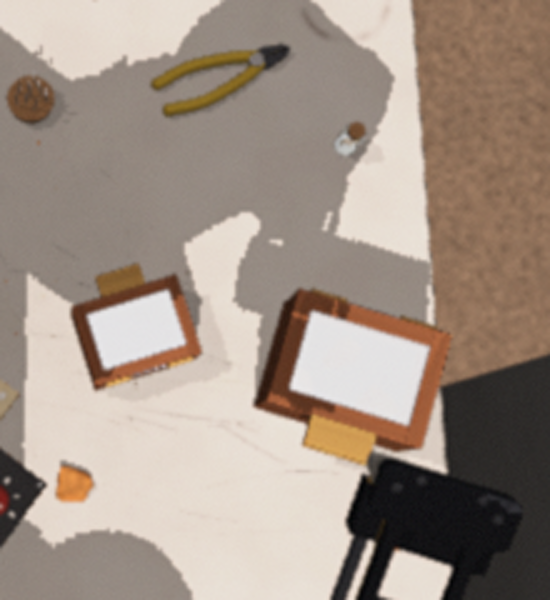

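```bash
python3 - <<'E'
from h import *
from scipy.spatial.transform import Rotation as R
import cv2
P=lambda th:np.array([[-90*np.cos(th)+10*np.sin(th)+45, y, 65+90*np.sin(th)+10*np.cos(th)] for y in(60,-60)])
for th in (0,.03,.06):
    W=R.from_euler('z',-.33).apply(P(th))+[502,-236.5,0]
    print(th,"scene crop",((proj("scene",W)-[300,230])*4).round().tolist(),"top crop",((proj("top",W)-[300,120])*2.5).round().tolist())
crop('pics/q_scene.png',330,280,420,375,8,'pics/q_c2.png')
for a,b in (("o","q"),("a","q")):
    A,B=[cv2.cvtColor(cv2.imread(f"pics/{k}_scene.png"),cv2.COLOR_BGR2GRAY)[325:375,355:420].astype(int) for k in (a,b)]
    print(a,b,np.abs(A-B)[0:].mean(), np.abs(A-B)[35:].max())
E
```

```text
0 scene crop [[174.0, 287.0], [286.0, 476.0]] top crop [[267.0, 397.0], [423.0, 446.0]]
0.03 scene crop [[174.0, 284.0], [287.0, 472.0]] top crop [[268.0, 396.0], [424.0, 445.0]]
0.06 scene crop [[175.0, 280.0], [288.0, 469.0]] top crop [[268.0, 395.0], [425.0, 445.0]]
o q 2.959076923076923 12
a q 26.163384615384615 14
```

View pics/q_c2.png

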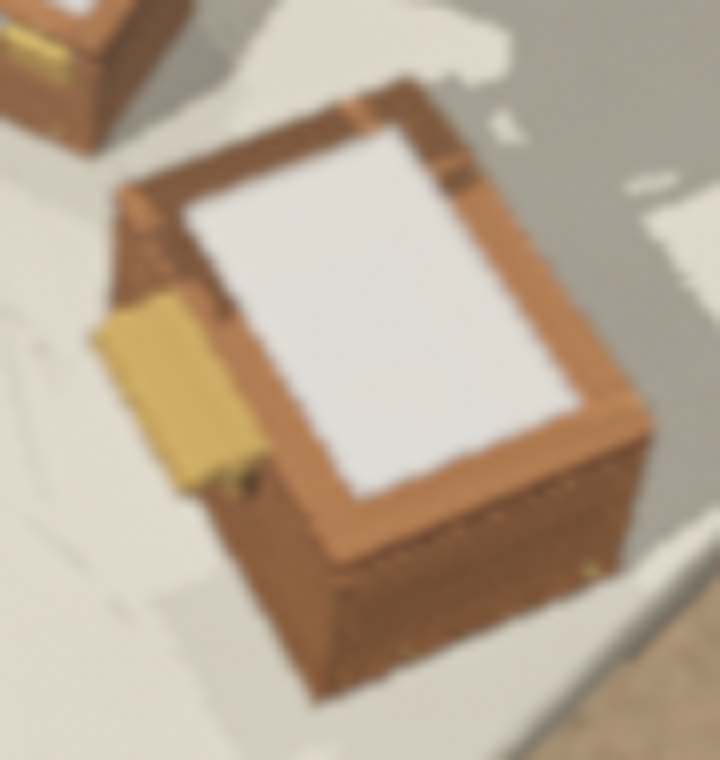

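```bash
python3 -c "
from bench import bot
print(bot.sign_off(), bot.sense()['t'])"
```

```text
the job is handed in; nothing more can be done
the job is handed in; nothing more can be done
```

The lid is shut and the job is handed in. I last read the clock at 23.7 s, against the 51 s limit.

**What I did:**
- I went over the pole with the motor and straddled the brass tab with open fingers, leaving a gap on both sides.
- The rear finger tipped the lid forward past upright.
- The front finger caught it under its inner side at about 1.26 rad, well above half open.
- I opened the hand so the rear finger stood well off the lid. I then lowered the lid on the front finger, slowing as it closed, until it stopped moving.
- I drew the finger out forward and moved up and clear.

**What the last checks showed:**
- **Lid:** the scene picture did not change when the finger dropped another 4.5 mm, so the lid was already resting on the rim. In the final picture it lies flush, and its edges match a shut lid to about 1 pixel.
- **Case and bystanders:** the bottom corner of the case is at the same pixel as at the start. The vial, cutters, needle stand and left amber looked untouched by eye. I did not check the bowl, the jar or the amber on the right at the end.
- **Forces:** wrist force readings stayed within about 2 N, roughly the noise level.

**What was off:**
- The lid followed the rear finger a little past the quoted balance point, then fell a few millimetres onto the front finger. I did not measure how fast.
- The case position from the cameras was 2–3 mm off along its depth, so I corrected it from the wrist picture.

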